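# Put the espresso tools back in their stands

## Robot

A 7-joint arm with a two-finger parallel gripper is mounted at the origin on a cart in front of the work surface, level with it; the furniture and walls round the work are solid. World frame = base frame: x ahead of the robot, y to its left, z up, the work surface at z = 0. Lengths are in mm, angles in rad, forces in N, time in s.
With the tool pointing down it reaches from about 425 to 875 mm from the base axis. Payload 8.4 kg.
Tool frame: the origin (TCP) lies at the very end of the fingers, on their centre line; the grasp point (between the pads) lies 19 mm behind it; z points along the fingers, y is the direction in which the jaws open and shut (so a half turn about z gives the same grasp; the last joint's range is limited). The gripper opens to 85 mm and grips with 20 to 120 N. Pads are 22 mm wide; open, the fingers measure 114 mm over their backs; the gripper's body (76 mm by 85 mm) begins 54 mm behind the grasp point. The pads swing forward as they close: fully open they stand 13 mm farther back than shut.
Start: joints at [1.213, 0.333, 0.04, 1.465, -0.013, 1.343, -0.059], TCP at [166.327, -628.331, 231.308] pointing down, gripper open.
Joint ranges: [-2.58, 2.58], [-0.38, 2.09], [-1.3, 1.39], [0.25, 2.4], [-1.5, 4.64], [0.08, 2.09], [-2.65, 2.65]. Speed limits (rad/s): [2.22, 2.22, 2.79, 2.79, 3.14, 3.14, 3.14].

## Interface

Orientations are given as a rotation vector (axis times angle).
In Python, from rig import robot, eyes, workorder, finder gives the robot as it stands.
- The arm moves only by the tool servo_tool, never from a script. Its argument "commands" is a list that holds one entry, the list of rows, each a list of 6 numbers: the shift along the world's x, y, z scaled (see below), then the turn, a rotation vector about the world's x, y, z scaled (see below). In form: [[[tx, ty, tz, wx, wy, wz], ...]]. A call has 1 to 10 rows; each row is the pose to reach, as a shift and turn from the pose commanded when the call began; what a row does not reach only later rows make up. The controller multiplies each number of a shift by 1000 mm and each number of a turn by 45 degrees. A row lasts 1/8 s, in which the tool goes at most 62.5 mm and 10.7 degrees, less where a joint would pass 70% of its speed; a pose out of reach is approached as far as the arm can. A call with a number of a shift or a turn outside -1 to 1 is refused whole. A call with a gripper value outside its range is refused whole. "jaw" is the gripper's target within -1 to 1 (shut at 1, half-way at 0, fully open at -1), set as the call begins (left out, the last holds). The fingers move at their own pace and stop on an object; "force" is the grip in N (left out, the last holds). Time passes only in rows, so rows that repeat a pose let the fingers close. It gives the time, the measured TCP pose, the force and the opening at its end, in the units of the state.
- robot.sense(): the state, without advancing time (a new reading comes with each control period).
- eyes.camera(name): name is "scene" or "top" or "wrist"; returns the picture (400x640x3 uint8, blue, green, red); there is no depth.
- eyes.camera_info(name): a dict with "K" (3x3 intrinsics, pixels), "pose" (4x4, takes a point from camera to world coordinates). Camera axes: x right, y down, z forward; pixel columns grow to the right and rows downward; lengths in mm; the calibration is good to about 2 mm. The wrist camera is an equidistant fisheye: a pixel r from the principal point sees the ray r / f radians off the axis. A picture is of the moment at which its call begins: read the wrist's pose just before it. camera_info takes no time and is no camera call; for the wrist camera it gives the pose at the moment of the call.
- workorder.hand_in(): hands the job in, once; it reports no verdict.
Trained networks look in the newest picture that a camera, given by its name, has taken for a name from the list of things; names that differ only in an ending like _2 or _b are one class to them, and where a whole thing is asked for, a point or a joint stands for the part that bears it (a point fixed in the world has none). Each returns a list of dicts, best first, with "p" (0 to 1); they miss things now and then, are a little off and sometimes report something else, mostly with a low value. They report only what shows in the picture. A call takes as long as a camera call. They do not tell look-alikes from the thing itself.
- finder.recognise(camera, name): "extent" ([left, top, right, bottom] in pixels, round what is visible of it).
- finder.silhouettes(camera, name): "mask" (400x640 bool, what is visible of it) and "extent" ([left, top, right, bottom] in pixels, round what is visible of it).
- finder.tip_of(camera, name): "at" ([column, row] in pixels: a listed point, or the origin of a listed thing).
The state is a dict: "t": time; "joint_positions": joint angles; "dq": joint speeds; "joint_torque": joint torques, N m; "eef_pos": TCP position; "ee_rot": TCP orientation; "contact_force": force on the tool from outside, world axes, zero at the start; "torque": the same for the moment, N m; "finger_gap": finger opening in mm.
Only numpy, scipy, OpenCV 4.12 (cv2) and the standard library are available. Lean on these libraries where they do the work, as an engineer would, in place of code of your own. Each camera call takes 0.05 s, during which the arm holds its last target.

## Task

Clear up the coffee bench after service: pick out the four espresso tools (tamper, levelling tool, dosing cup and portafilter) and put each back in its own stand on the black mat, fully down and upright: tamper in the low square stand, levelling tool in the low round stand, dosing cup in the well of the tall oblong stand, portafilter flat in the wire rest with its handle between the two posts. Leave the espresso cup and the spice jar standing where they are, and let go of everything.

Things in the scene. Friction and masses are not known exactly. Their poses are not given: they have to be found in the camera images.
- tamper: coffee tamper standing upright: steel foot 58 mm in diameter and 26 mm high, above it a round dark wooden handle about 30 mm thick; 102 mm high over all, about 0.4 kg. Origin: centre of the underside, z up along the handle. Take it by the handle.
- leveller: levelling (distribution) tool: a squat steel disc with a dark top, 62 mm in diameter, 34 mm high, about 0.3 kg. Origin: centre of the underside, z up. Take it round its side.
- dosing_cup: dosing cup: plain brushed-steel cup without a handle, open at the top, straight sides, 58 mm in diameter, 50 mm high, about 0.1 kg. Origin: centre of the underside, z up. Take it round the wall near the rim.
- portafilter: portafilter lying flat, 211 mm long, about 0.5 kg. Origin: underside, halfway along. Metal head (70 mm diameter, 29 mm high) centred at its own x = -70 mm; neck 20 mm thick from x = -38 to -12; black handle along +x, from x = -12 to +105 mm, 34 mm wide and 34 mm high. Balances near x = -25 mm: grip across the handle near its front, x about +5 mm.
- tamper_stand: tamper stand, fixed: LOW SQUARE dark-wood block 94 x 94 mm, 24 mm high, on the black rubber mat. Origin: centre of the underside, z up. Round recess in the middle, 68 mm in diameter with a bevelled mouth (76 mm), 12 mm deep: its flat floor is 12 mm above the origin.
- leveller_stand: levelling-tool stand, fixed: LOW ROUND dark-wood stand with a thin steel band, 98 mm in diameter, 24 mm high, on the mat. Origin: centre of the underside, z up. Round recess in the middle, 72 mm in diameter with a bevelled mouth (79 mm), 12 mm deep: its flat floor is 12 mm above the origin.
- dosing_cup_stand: dosing-cup stand, fixed: TALL OBLONG dark-wood block 118 x 94 mm, 38 mm high, on the mat. Origin: underside, below the centre of its round well (the block reaches 47 mm to -x, 71 mm to +x), z up. Well 68 mm in diameter with a bevelled mouth (76 mm), 26 mm deep: floor 12 mm above the origin, so the cup shows 24 mm above the block. Narrow empty spoon slot (12 x 60 mm) beside it, at x = 53 mm.
- portafilter_rest: portafilter rest, fixed: dark-wood board 236 x 86 x 8 mm on the mat. A steel wire arc (81 mm clear, top 23 mm above the origin), centred at x = -70 mm and open to +x, takes the head; two posts at x = +88 mm (48 mm clear, tops 29 mm up) flank the handle. Origin: underside; a portafilter properly in it has its origin 8 mm above this one and its x axis along this x (head to handle = arc to posts).
- espresso_cup: white china espresso cup with a small handle, 75 x 92 mm over all, 47 mm high; stands among the tools and stays there. Origin: underside, middle of its outline.
- spice_jar: spice shaker jar with a green cap, 46 mm in diameter, 106 mm high; stands among the tools and stays there. Origin: centre of the underside.
Things that resemble listed ones, but are neither listed nor needed, are in the scene too. What is shaped like the dosing_cup but turquoise is not meant.

How it is judged (in metres and radians):
At the end, for the whole second after the job is handed in: Each tool rests in its own stand: tamper, leveller and cup upright (0.08 rad), centred within 11 mm, on the floor of the recess (4 mm); portafilter flat on its board (4 mm), within 14 mm and 0.17 rad of its proper lie. Cup and jar never moved over 30 mm or tipped (horizontal distance between tamper and tamper_stand below 0.011 m and z of tamper in the frame of tamper_stand between 0.008 and 0.016 m and angle between each of tamper, leveller, dosing_cup, portafilter's own z axis and vertical below 0.08 rad and linear speed of each of tamper, leveller, dosing_cup, portafilter below 0.02 m/s and angular speed of each of tamper, leveller, dosing_cup, portafilter below 0.2 rad/s and horizontal distance between leveller and leveller_stand below 0.011 m and z of leveller in the frame of leveller_stand between 0.008 and 0.016 m and horizontal distance between dosing_cup and dosing_cup_stand below 0.011 m and z of dosing_cup in the frame of dosing_cup_stand between 0.008 and 0.016 m and horizontal distance between portafilter and portafilter_rest below 0.014 m and z of portafilter in the frame of portafilter_rest between 0.004 and 0.012 m and angle between the x axis of portafilter and the x axis of portafilter_rest, either way round below 0.17 rad); the robot touches nothing.
It fails at once if the espresso cup is pushed away or tipped (distance of espresso_cup from where it was at the start of the episode above 0.03 m or angle between espresso_cup's own z axis and vertical above 0.35 rad).
It fails at once if the spice jar is pushed away or tipped (distance of spice_jar from where it was at the start of the episode above 0.03 m or angle between spice_jar's own z axis and vertical above 0.35 rad).
It also fails if it takes over 112 s, if anything falls off the work surface, if the arm or the gripper's body presses on something with over 40 N, if the wrist force passes 120 N, or if a joint passes its speed limit or range.

## Working session

There is one attempt and no reset: what is moved stays moved. The work goes in short steps, Python scripts to look and compute and a tool call to move; the robot and the scene stay as the last step left them, time stands still between calls to the robot, and variables do not carry over. Pictures are saved under pics/ and viewed, and the job is handed in when it is done.

Besides the shell and the picture viewer there is one more tool, called after "Request:" as name(argument=value, ...) on one line, values as JSON. servo_tool: Moves the arm, as the interface text tells. Its arguments: {"type":"object","properties":{"commands":{"type":"array","items":{"type":"array","items":{"type":"array","items":{"type":"number"}}}},"jaw":{"type":"number"},"force":{"type":"number"}},"required":["commands"]}

```bash
ls; mkdir -p pics
python3 - <<'E'
from rig import robot, eyes, workorder, finder
import cv2
s=robot.sense();print(s)
for n in("scene","top","wrist"):
    i=eyes.camera_info(n);print(n,i["K"],i["pose"])
    cv2.imwrite(f"pics/{n}0.png",eyes.camera(n))
E
```

```text
pics
{'t': 0.0, 'joint_positions': array([ 1.21279419,  0.3338738 ,  0.03984273,  1.46627934, -0.01339485,
        1.34330909, -0.05848841]), 'dq': array([-0.00041235, -0.00125199,  0.00052227, -0.00034631, -0.00029448,
        0.00060821,  0.00068621]), 'joint_torque': array([ 1.08273420e-03, -6.58549261e+01,  1.36585012e+00, -4.05555975e+01,
        1.66588859e-02,  1.25806945e-02,  5.00331782e-05]), 'eef_pos': array([ 166.21982974, -627.90825385,  230.44087762]), 'ee_rot': array([-3.11376092e+00, -4.05227349e-01,  4.83871020e-04]), 'contact_force': array([-1.03829164,  0.02963212, -0.35136847]), 'torque': array([ 0.01272171, -0.00520842,  0.02172614]), 'finger_gap': 85.23569338780582}
scene [[413.67376579   0.         324.24573392]
 [  0.         413.67376579 201.09697431]
 [  0.           0.           1.        ]] [[-8.81914590e-01 -3.32225654e-01  3.34443973e-01  2.32896213e+02]
 [-4.71015779e-01  6.49990206e-01 -5.96369741e-01  6.60783758e+02]
 [-1.92559796e-02 -6.83475564e-01 -7.29719371e-01  7.79830286e+02]
 [ 0.00000000e+00  0.00000000e+00  0.00000000e+00  1.00000000e+00]]
top [[505.31173987   0.         324.94824934]
 [  0.         505.31173987 190.5792019 ]
 [  0.           0.           1.        ]] [[ 1.16002597e-02 -9.98834681e-01  4.68477765e-02  5.05793691e+02]
 [-9.99840385e-01 -1.22231138e-02 -1.30307530e-02  3.67168528e+01]
 [ 1.35881937e-02 -4.66891387e-02 -9.98817043e-01  1.46159119e+03]
 [ 0.00000000e+00  0.00000000e+00  0.00000000e+00  1.00000000e+00]]
wrist [[309.70691629   0.         321.74851699]
 [  0.         309.70691629 198.43925198]
 [  0.           0.           1.        ]] [[ 2.56136682e-01 -9.20151130e-01 -2.96168697e-01  2.40555400e+02]
 [-9.66640234e-01 -2.44075303e-01 -7.76782149e-02 -6.09263651e+02]
 [-8.11767505e-04  3.06184819e-01 -9.51971742e-01  3.72765142e+02]
 [ 0.00000000e+00  0.00000000e+00  0.00000000e+00  1.00000000e+00]]
```

View pics/top0.png

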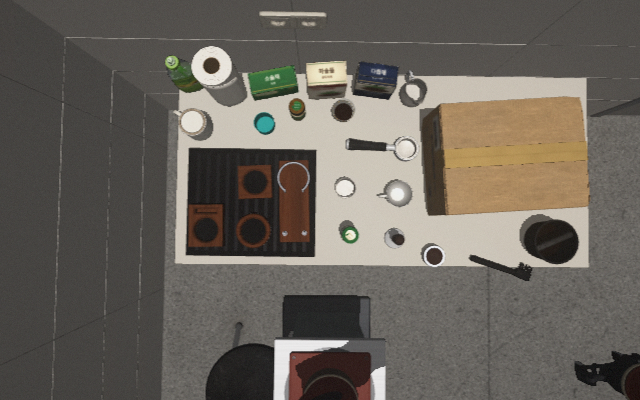

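View pics/scene0.png

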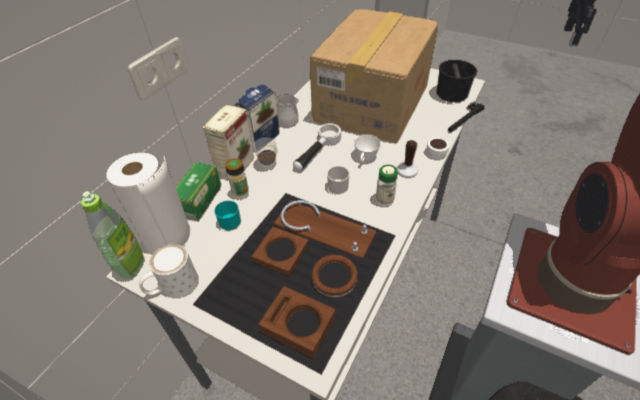

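View pics/wrist0.png

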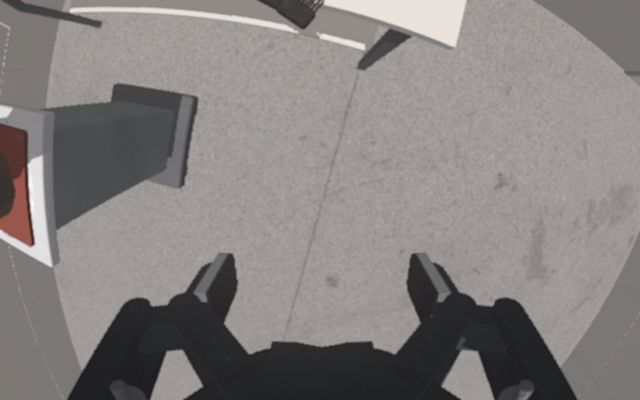

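```bash
cat > h.py <<'E'
from rig import robot, eyes, workorder, finder
import cv2, numpy as np
def pix2w(info,uv,z):
    K,P=info["K"],np.array(info["pose"])
    d=P[:3,:3]@np.linalg.solve(K,[uv[0],uv[1],1]); o=P[:3,3]
    return o+d*(z-o[2])/d[2]
def w2pix(info,p):
    P=np.array(info["pose"]); c=P[:3,:3].T@(np.array(p)-P[:3,3]); q=np.array(info["K"])@c
    return q[:2]/q[2]
def w2fish(info,p):
    P=np.array(info["pose"]); c=P[:3,:3].T@(np.array(p)-P[:3,3]); K=np.array(info["K"])
    th=np.arctan2(np.hypot(c[0],c[1]),c[2]); u=c[:2]/np.hypot(*c[:2])
    return np.array([K[0,2],K[1,2]])+K[0,0]*th*u
def fish2w(info,uv,z):
    P=np.array(info["pose"]);K=np.array(info["K"])
    v=(np.array(uv)-[K[0,2],K[1,2]])/K[0,0]; th=np.hypot(*v)
    d=P[:3,:3]@np.array([*(v/max(th,1e-9)*np.sin(th)),np.cos(th)]); o=P[:3,3]
    return o+d*(z-o[2])/d[2]
E
python3 - <<'E'
from h import *
names="tamper leveller dosing_cup portafilter tamper_stand leveller_stand dosing_cup_stand portafilter_rest espresso_cup spice_jar".split()
for cam in("top","scene"):
    im=eyes.camera(cam);info=eyes.camera_info(cam)
    for n in names:
        r=finder.tip_of(cam,n)
        for d in r[:4]:
            print(cam,n,round(d["p"],2),np.round(d["at"],1),np.round(pix2w(info,d["at"],0)[:2],0))
cv2.imwrite("pics/topA.png",cv2.resize(eyes.camera("top")[80:280,170:450],None,fx=2.85,fy=2.85,interpolation=cv2.INTER_CUBIC))
cv2.imwrite("pics/sceneA.png",cv2.resize(eyes.camera("scene")[90:370,190:470],None,fx=2.1,fy=2.1,interpolation=cv2.INTER_CUBIC))
E
```

```text
top leveller 0.65 [434.8 253.5] [ 396. -302.]
top dosing_cup 0.79 [264.6 122.1] [772. 196.]
top dosing_cup 0.66 [340.1 184.7] [592. -26.]
top portafilter 0.55 [380.2 145.3] [ 708. -142.]
top tamper_stand 0.95 [254.5 181.7] [598. 222.]
top leveller_stand 0.87 [255.1 228.5] [463. 218.]
top dosing_cup_stand 0.4 [393.6 238.3] [ 439. -182.]
top portafilter_rest 0.66 [296.4 207.3] [525. 100.]
top portafilter_rest 0.65 [391.  237.5] [ 441. -175.]
top espresso_cup 0.78 [389.7 191.3] [ 575. -170.]
top espresso_cup 0.22 [391.1 239.8] [ 434. -175.]
top spice_jar 0.78 [347.3 237.3] [440. -48.]
scene tamper 0.7 [404.3 172.9] [ 445. -170.]
scene dosing_cup 0.94 [231.4 220.9] [764. 188.]
scene dosing_cup 0.65 [336.5 187.9] [584. -34.]
scene portafilter 0.86 [318.5 154.2] [ 693. -133.]
scene tamper_stand 0.71 [280.  259.7] [594. 231.]
scene leveller_stand 0.84 [334.2 278.1] [462. 218.]
scene dosing_cup_stand 0.74 [303.2 329.5] [462. 354.]
scene portafilter_rest 0.67 [321.6 224.1] [560.  95.]
scene espresso_cup 0.67 [369.5 156.4] [ 557. -190.]
scene spice_jar 0.57 [381.6 200.3] [460. -46.]
```

```bash
ls pics
```

```text
scene0.png
sceneA.png
top0.png
topA.png
wrist0.png
```

View pics/topA.png

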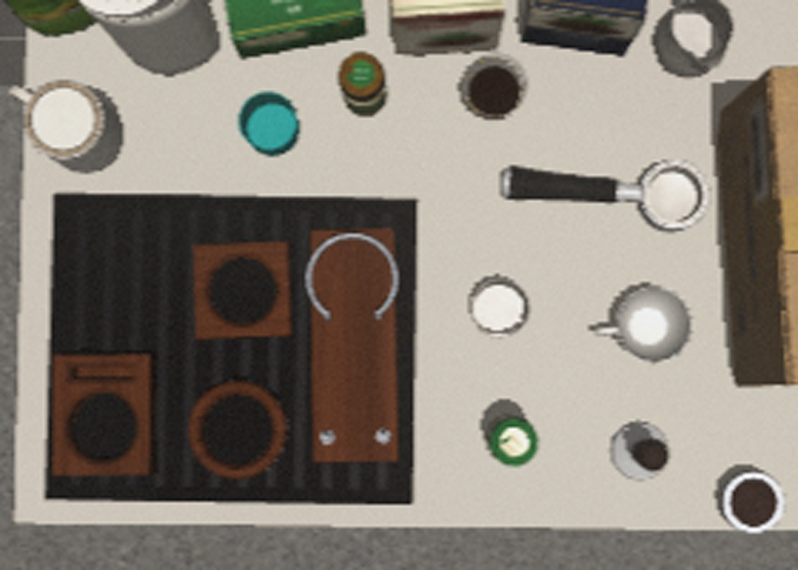

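View pics/sceneA.png

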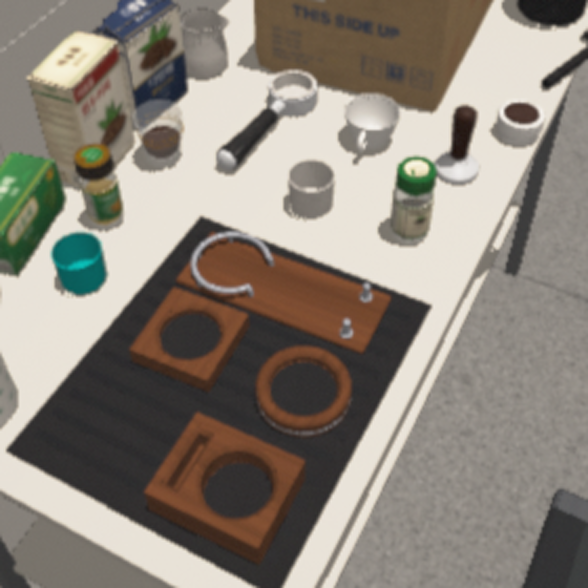

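Request:
servo_tool(commands=[[[0.06, 0.08, 0.02, 0, 0, 0], [0.11, 0.16, 0.02, 0, 0, 0], [0.17, 0.24, 0.02, 0, 0, 0], [0.22, 0.32, 0.02, 0, 0, 0], [0.22, 0.32, 0.02, 0, 0, 0], [0.22, 0.32, 0.02, 0, 0, 0]]], jaw=-1, force=40)

```text
t: 2.1
eef_pos: [379.0, -318.8, 251.5]
ee_rot: [3.115, 0.405, 0.001]
contact_force: [0.7, -0.6, 0.5]
finger_gap: 85.0
```

Run:
```python
from h import *
s=robot.sense();print(s["joint_positions"],s["eef_pos"],s["ee_rot"])
info=eyes.camera_info("wrist")
cv2.imwrite("pics/w1.png",eyes.camera("wrist"))
for n in["leveller","tamper","espresso_cup","spice_jar","dosing_cup"]:
    for d in finder.tip_of("wrist",n)[:3]: print(n,d["p"],d["at"],fish2w(info,d["at"],0))
```

```text
[ 0.83538631  0.01937387 -0.22818306  1.79148331  0.00477024  1.33027231
 -0.70596113] [ 379.00887955 -318.82769846  251.51258983] [3.11451406e+00 4.05160082e-01 8.61448536e-04]
leveller 0.9 [302.1, 153.2] [ 383.70496866 -292.70495936    0.        ]
tamper 0.64 [234.3, 91.4] [ 441.50858312 -187.82792332    0.        ]
tamper 0.57 [147.5, 68.3] [452.21998557 -51.44008398   0.        ]
spice_jar 0.64 [151.5, 69.0] [452.01858465 -58.48214818   0.        ]
dosing_cup 0.47 [34.4, 55.4] [456.71393626 220.67272491   0.        ]
```

View pics/w1.png

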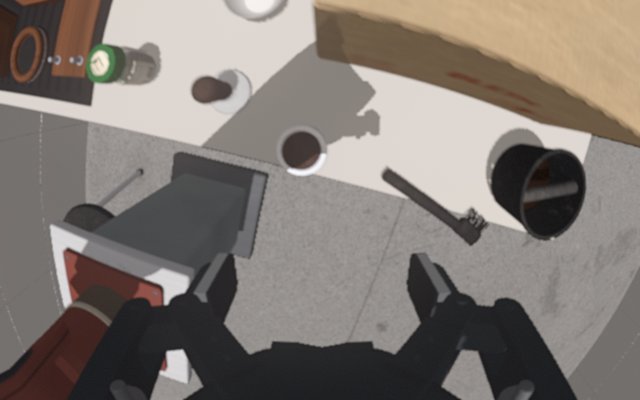

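Run:
```python
import cv2
im=cv2.imread("pics/w1.png")
cv2.imwrite("pics/w1z.png",cv2.resize(im[50:200,180:360],None,fx=4,fy=4,interpolation=cv2.INTER_CUBIC))
```

```text
(no output)
```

View pics/w1z.png

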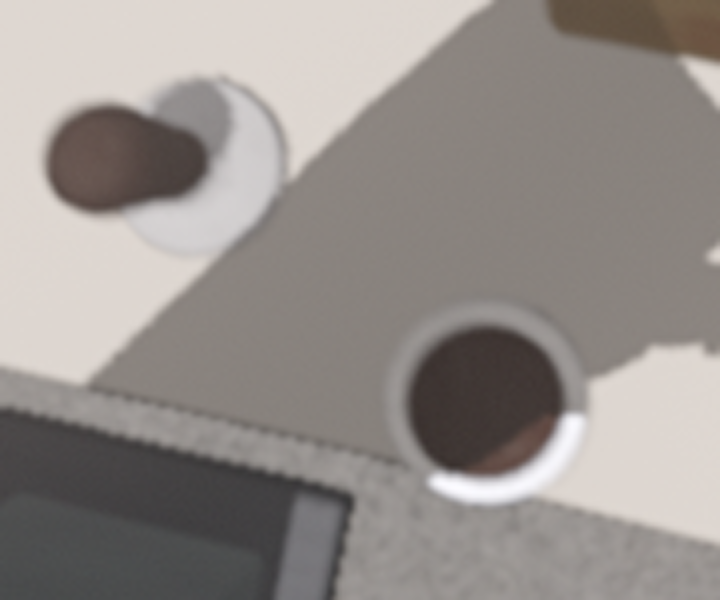

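Run:
```python
from h import *
info=eyes.camera_info("wrist"); t=eyes.camera_info("top")
print(fish2w(info,(301.5,151),34))
for a in[(276.5,151),(326.5,151),(301.5,125.8),(301.5,176.3)]: print(fish2w(info,a,34))
print(pix2w(t,(434,256),34), pix2w(t,(170+752/2.85,80+499/2.85),34))
# tamper base
print("tamper",fish2w(info,(180+200/4,50+170/4),26))
```

```text
[ 390.42708045 -294.69570469   34.        ]
[ 383.20379502 -265.99948954   34.        ]
[ 397.81392898 -323.04274578   34.        ]
[ 419.24020282 -287.46613747   34.        ]
[ 360.70704241 -302.04207961   34.        ]
[ 391.85744562 -291.55204188   34.        ] [ 394.41329101 -291.15125933   34.        ]
tamper [ 438.35382566 -193.05607659   26.        ]
```

Request:
servo_tool(commands=[[[0.012, 0.026, -0.05, 0, 0, 0], [0.012, 0.026, -0.1, 0, 0, 0], [0.012, 0.026, -0.15, 0, 0, 0], [0.012, 0.026, -0.15, 0, 0, 0]]])

```text
t: 2.9
eef_pos: [387.0, -294.3, 98.1]
ee_rot: [-3.111, -0.401, 0.008]
contact_force: [-0.8, 0.1, 0.0]
finger_gap: 85.5
```

Run:
```python
from h import *
s=robot.sense();print(s["eef_pos"])
info=eyes.camera_info("wrist")
im=eyes.camera("wrist");cv2.imwrite("pics/w2.png",im)
for d in finder.silhouettes("wrist","leveller")[:2]:
    m=d["mask"].astype(np.uint8); c=max(cv2.findContours(m,0,1)[0],key=len); print(d["p"],d["extent"],cv2.minEnclosingCircle(c))
    e=d["extent"]; print(fish2w(info,((e[0]+e[2])/2,(e[1]+e[3])/2),30))
```

```text
[ 387.02470095 -294.2846       98.08648928]
0.57 [276.2, 162.1, 359.4, 243.0] ((320.1069641113281, 200.0365753173828), 43.45469665527344)
[ 391.87532764 -290.61300899   30.        ]
```

View pics/w2.png

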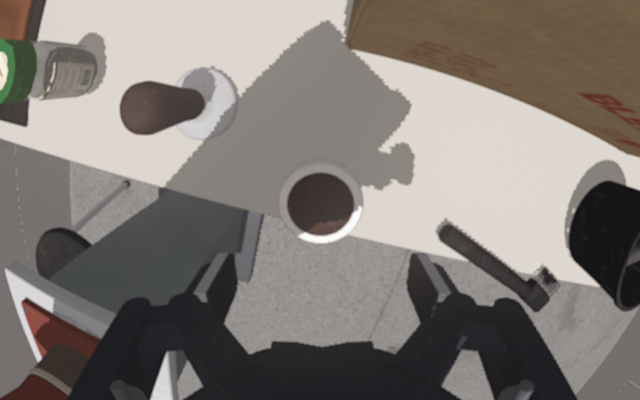

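Request:
servo_tool(commands=[[[0.002, 0.001, -0.03, 0, 0, 0], [0.002, 0.001, -0.06, 0, 0, 0], [0.002, 0.001, -0.08, 0, 0, 0], [0.002, 0.001, -0.08, 0, 0, 0]]])

```text
t: 3.5
eef_pos: [392.6, -294.5, 22.2]
ee_rot: [3.115, 0.404, 0.001]
contact_force: [0.3, -0.5, 1.2]
finger_gap: 85.4
```

Request:
servo_tool(commands=[[[-0.002, 0.002, -0.006, 0, 0, 0], [-0.002, 0.002, -0.006, 0, 0, 0]]])

```text
t: 3.75
eef_pos: [390.4, -292.0, 16.0]
ee_rot: [3.114, 0.405, 0.001]
contact_force: [0.2, -0.8, 0.0]
finger_gap: 85.4
```

Request:
servo_tool(commands=[[[0, 0, 0, 0, 0, 0], [0, 0, 0, 0, 0, 0], [0, 0, 0, 0, 0, 0], [0, 0, 0, 0, 0, 0], [0, 0, 0, 0, 0, 0], [0, 0, 0, 0, 0, 0]]], jaw=1, force=50)

```text
t: 4.5
eef_pos: [390.5, -291.9, 16.1]
ee_rot: [3.115, 0.405, 0.001]
contact_force: [-2.4, 2.3, 8.8]
finger_gap: 60.3
```

Run:
```python
from h import *
t=eyes.camera_info("top"); s=eyes.camera_info("scene")
T=lambda u,v,z: np.round(pix2w(t,(170+u/2.85,80+v/2.85),z)[:2],1)
S=lambda u,v,z: np.round(pix2w(s,(190+u/2.1,90+v/2.1),z)[:2],1)
print("lev",T(238,428,26),S(304,387,26))
print("tam",T(243,291,26),S(192,333,26))
print("dos",T(102,427,40),S(238,487,40))
print("rest arc",T(352,280,23),"posts",T(327,437,30),T(383,437,30),S(366,290,30),S(347,324,30))
print("board corners",T(310,230,9),T(397,230,9),T(397,461,9),T(313,462,9))
```

```text
lev [458.5 218.8] [457.2 223.8]
tam [594.8 216.3] [595.3 218.5]
dos [458.5 350.2] [457.6 355.8]
rest arc [607.4 108. ] posts [450.8 130.1] [451.4  74.7] [452.6  81.6] [451.2 134. ]
board corners [658.5 151.9] [659.7  63.9] [426.7  60.9] [424.8 145.2]
```

Request:
servo_tool(commands=[[[0, 0, 0.05, 0, 0, 0], [0, 0, 0.1, 0, 0, 0], [0, 0, 0.15, 0, 0, 0], [0, 0, 0.18, 0, 0, 0]]])

```text
t: 5.0
eef_pos: [390.6, -291.8, 197.8]
ee_rot: [3.113, 0.405, 0.003]
contact_force: [0.5, -0.3, -3.2]
finger_gap: 60.1
```

Request:
servo_tool(commands=[[[0.03, 0.05, 0, 0, 0, 0], [0.05, 0.105, 0, 0, 0, 0], [0.07, 0.16, 0, 0, 0, 0], [0.08, 0.22, 0, 0, 0, 0], [0.08, 0.28, 0, 0, 0, 0], [0.08, 0.34, 0, 0, 0, 0], [0.08, 0.4, 0, 0, 0, 0], [0.08, 0.46, 0, 0, 0, 0], [0.07, 0.51, -0.02, 0, 0, 0], [0.068, 0.513, -0.04, 0, 0, 0]]])

```text
t: 6.25
eef_pos: [456.4, 226.0, 154.9]
ee_rot: [-3.112, -0.415, -0.0]
contact_force: [0.0, -1.2, -2.4]
finger_gap: 59.8
```

Request:
servo_tool(commands=[[[0, 0, -0.04, 0, 0, 0], [0, 0, -0.07, 0, 0, 0], [0, 0, -0.07, 0, 0, 0]]])

```text
t: 6.62
eef_pos: [456.3, 220.5, 83.2]
ee_rot: [3.114, 0.406, -0.007]
contact_force: [0.6, -0.3, -2.1]
finger_gap: 59.8
```

Run:
```python
from h import *
s=robot.sense();print(s["eef_pos"],s["joint_positions"])
info=eyes.camera_info("wrist")
im=eyes.camera("wrist");cv2.imwrite("pics/w3.png",im)
for n in["leveller_stand","leveller"]:
  for d in finder.silhouettes("wrist",n)[:2]:
    e=d["extent"]; print(n,d["p"],np.round(e),fish2w(info,((e[0]+e[2])/2,(e[1]+e[3])/2),26))
```

```text
[456.30856206 220.52790298  83.21119375] [ 0.14632059  0.26806683 -0.76283468  1.94401965  0.21527471  1.01673869
 -2.02545887]
leveller_stand 0.89 [252. 138. 391. 238.] [475.49408212 224.5828892   26.        ]
leveller 0.73 [258. 196. 386. 318.] [425.09225296 211.42819415  26.        ]
leveller 0.54 [609. 266. 640. 326.] [ 439.94490744 -194.74716665   26.        ]
```

View pics/w3.png

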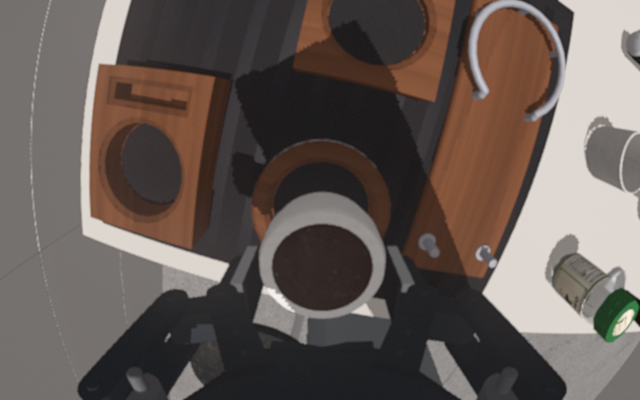

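```bash
cat >> h.py <<'E'
def ring(im,info,c,r,z,col):
    pts=np.array([w2fish(info,(c[0]+r*np.cos(a),c[1]+r*np.sin(a),z)) for a in np.linspace(0,2*np.pi,73)])
    cv2.polylines(im,[np.round(pts*16).astype(np.int32)],True,col,1,cv2.LINE_AA,4)
E
python3 - <<'E'
from h import *
info=eyes.camera_info("wrist")
print(fish2w(info,(322,267),101))
im=cv2.imread("pics/w3.png")
ring(im,info,(458,221),49,26,(0,255,0)); ring(im,info,(458,221),39.5,26,(255,255,0))
ring(im,info,(595,217),38,26,(0,255,255))
ring(im,info,(458,353),38,40,(0,255,255))
ring(im,info,(456.3,220.5),31,101,(255,0,255))
cv2.imwrite("pics/w3z.png",cv2.resize(im[0:330,80:480],None,fx=2,fy=2)[:600])
E
```

```text
[460.35533912 221.24967364 101.        ]
```

View pics/w3z.png

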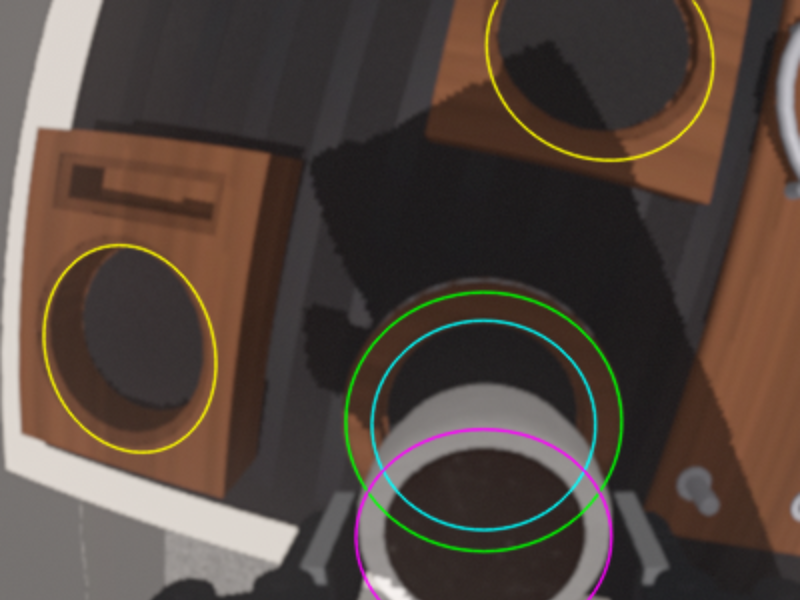

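Run:
```python
from h import *
info=eyes.camera_info("wrist")
for uv in[(484,279),(345,430),(622,430)]:
  print(fish2w(info,(80+uv[0]/2,uv[1]/2),26))
```

```text
[509.445302   234.17918673  26.        ]
[445.58326078 268.46162515  26.        ]
[470.83911416 173.07865988  26.        ]
```

Request:
servo_tool(commands=[[[0.001, 0, -0.02, 0, 0, 0], [0.001, 0, -0.035, 0, 0, 0], [0.001, 0, -0.045, 0, 0, 0], [0.001, 0, -0.045, 0, 0, 0]]])

```text
t: 7.28
eef_pos: [458.4, 221.2, 39.1]
ee_rot: [3.115, 0.406, -0.003]
contact_force: [-0.2, -0.5, -1.9]
finger_gap: 60.1
```

Request:
servo_tool(commands=[[[0, 0, -0.004, 0, 0, 0], [0, 0, -0.008, 0, 0, 0], [0, 0, -0.008, 0, 0, 0]]])

```text
t: 7.65
eef_pos: [459.3, 221.5, 32.2]
ee_rot: [-3.115, -0.405, -0.001]
contact_force: [0.2, 0.8, -2.1]
finger_gap: 59.9
```

Run:
```python
from h import *
s=robot.sense();print(s["eef_pos"],s["contact_force"])
cv2.imwrite("pics/w4.png",eyes.camera("wrist"))
```

```text
[459.25929447 221.47341393  32.19350806] [ 0.23025885  0.84281442 -2.14085714]
```

View pics/w4.png

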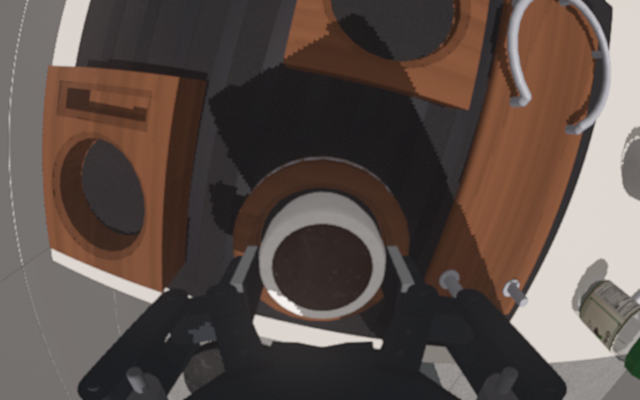

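Request:
servo_tool(commands=[[[0, 0, -0.002, 0, 0, 0], [0, 0, -0.003, 0, 0, 0], [0, 0, -0.003, 0, 0, 0]]])

```text
t: 8.07
eef_pos: [459.3, 221.5, 31.9]
ee_rot: [3.113, 0.405, 0.001]
contact_force: [-15.1, -8.7, 39.2]
finger_gap: 60.3
```

Request:
servo_tool(commands=[[[0, 0, 0, 0, 0, 0], [0, 0, 0, 0, 0, 0], [0, 0, 0, 0, 0, 0], [0, 0, 0, 0, 0, 0], [0, 0, 0, 0, 0, 0]]], jaw=-1)

```text
t: 8.7
eef_pos: [459.1, 221.4, 29.0]
ee_rot: [-3.115, -0.405, 0.0]
contact_force: [-0.2, -0.5, -0.3]
finger_gap: 85.3
```

Request:
servo_tool(commands=[[[0, 0, 0.04, 0, 0, 0], [0, 0, 0.09, 0, 0, 0], [0, 0, 0.15, 0, 0, 0], [0, 0, 0.15, 0, 0, 0]]])

```text
t: 9.2
eef_pos: [461.3, 222.9, 183.7]
ee_rot: [-3.114, -0.405, -0.012]
contact_force: [0.0, 0.2, -0.7]
finger_gap: 85.8
```

Run:
```python
from h import *
s=robot.sense();print(s["eef_pos"],s["joint_positions"])
im=eyes.camera("wrist");info=eyes.camera_info("wrist")
ring(im,info,(460.5,221.3),31,14+34,(255,0,255))
ring(im,info,(460.5,221.3),49,26,(0,255,0))
ring(im,info,(595,217),38,26,(0,255,255)); ring(im,info,(458,353),38,40,(0,255,255))
cv2.imwrite("pics/w5.png",im)
```

```text
[461.3371729  222.86483493 183.66723972] [ 0.20187952  0.15032178 -0.79597689  1.83249753  0.11755688  1.19846702
 -1.94264122]
```

View pics/w5.png

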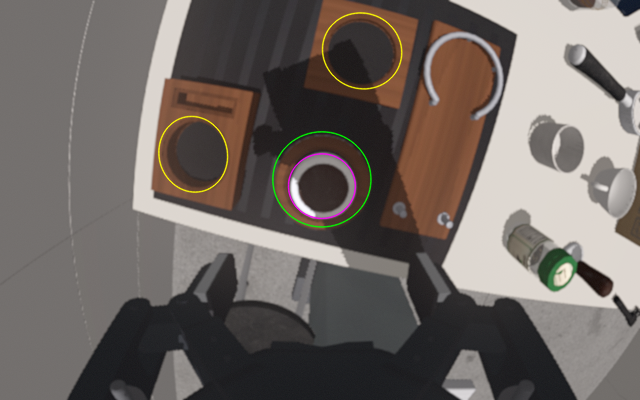

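Request:
servo_tool(commands=[[[0, -0.06, 0.01, 0, 0, 0], [0, -0.12, 0.02, 0, 0, 0], [0, -0.18, 0.02, 0, 0, 0], [0, -0.24, 0.02, 0, 0, 0], [0, -0.3, 0.02, 0, 0, 0], [-0.01, -0.36, 0.02, 0, 0, 0], [-0.02, -0.41, 0.02, 0, 0, 0], [-0.02, -0.413, 0.02, 0, 0, 0], [-0.02, -0.413, 0.02, 0, 0, 0]]])

```text
t: 10.38
eef_pos: [438.7, -190.9, 198.0]
ee_rot: [-3.114, -0.405, 0.002]
contact_force: [0.2, 0.4, -0.4]
finger_gap: 85.3
```

Run:
```python
from h import *
s=robot.sense();print(s["eef_pos"],s["joint_positions"])
im=eyes.camera("wrist");info=eyes.camera_info("wrist")
for d in finder.tip_of("wrist","tamper")[:2]: print(d["p"],d["at"],fish2w(info,d["at"],0))
c=(439,-190)
ring(im,info,c,29,1,(0,255,0));ring(im,info,c,29,24,(255,255,0));ring(im,info,c,15,95,(0,0,255))
cv2.imwrite("pics/w6.png",cv2.resize(im[50:300,180:460],None,fx=2.4,fy=2.4))
```

```text
[ 438.70560336 -190.91876305  197.9847378 ] [ 0.7108857   0.02909436 -0.39677833  1.8942537   0.01117551  1.22253386
 -1.00176404]
0.77 [312.7, 167.5] [ 439.96798109 -180.24575791    0.        ]
```

View pics/w6.png

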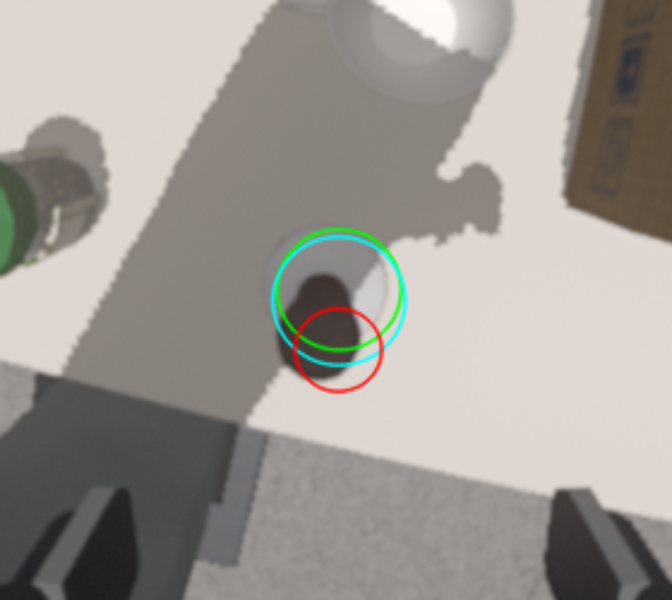

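Request:
servo_tool(commands=[[[0.003, 0.006, -0.04, 0, 0, 0], [0.003, 0.006, -0.08, 0, 0, 0], [0.003, 0.006, -0.12, 0, 0, 0], [0.003, 0.006, -0.14, 0, 0, 0], [0.003, 0.006, -0.14, 0, 0, 0]]])

```text
t: 11.1
eef_pos: [441.3, -183.8, 57.8]
ee_rot: [-3.113, -0.409, 0.004]
contact_force: [-0.1, -0.9, 0.5]
finger_gap: 85.5
```

Request:
servo_tool(commands=[[[0, 0, 0, 0, 0, 0], [0, 0, 0, 0, 0, 0], [0, 0, 0, 0, 0, 0], [0, 0, 0, 0, 0, 0], [0, 0, 0, 0, 0, 0], [0, 0, 0, 0, 0, 0], [0, 0, 0, 0, 0, 0], [0, 0, 0, 0, 0, 0]]], jaw=1, force=50)

```text
t: 12.1
eef_pos: [442.6, -185.2, 59.9]
ee_rot: [-3.115, -0.406, -0.001]
contact_force: [-0.9, 3.3, 5.9]
finger_gap: 28.3
```

Run:
```python
from h import *
s=robot.sense();print(s["eef_pos"],s["contact_force"],s["finger_gap"])
im=eyes.camera("wrist")
cv2.imwrite("pics/w7.png",im)
```

```text
[ 442.63497982 -185.15315871   59.89931847] [-0.89377609  3.2787265   5.91211691] 28.334632345428393
```

View pics/w7.png

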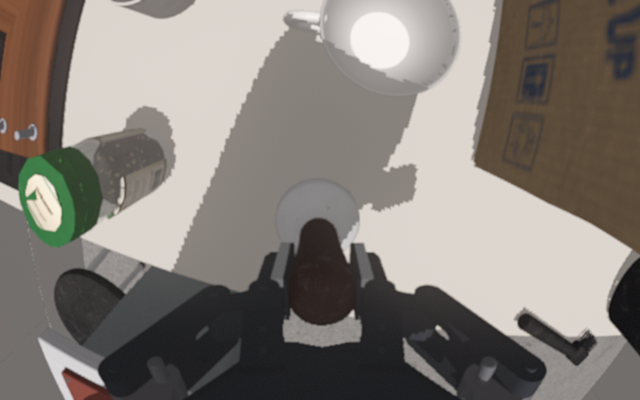

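Request:
servo_tool(commands=[[[0, 0, 0.05, 0, 0, 0], [0, 0, 0.1, 0, 0, 0], [0.01, 0.03, 0.14, 0, 0, 0], [0.03, 0.08, 0.14, 0, 0, 0], [0.05, 0.135, 0.14, 0, 0, 0], [0.07, 0.19, 0.14, 0, 0, 0], [0.09, 0.24, 0.14, 0, 0, 0], [0.11, 0.3, 0.14, 0, 0, 0], [0.13, 0.35, 0.14, 0, 0, 0], [0.15, 0.4, 0.14, 0, 0, 0]]])

```text
t: 13.4
eef_pos: [592.3, 215.6, 198.5]
ee_rot: [3.115, 0.404, -0.002]
contact_force: [0.6, -1.0, -4.3]
finger_gap: 28.4
```

Request:
servo_tool(commands=[[[0.003, 0.003, -0.04, 0, 0, 0], [0.003, 0.003, -0.08, 0, 0, 0], [0.003, 0.003, -0.08, 0, 0, 0]]])

```text
t: 13.78
eef_pos: [592.6, 215.9, 115.4]
ee_rot: [3.114, 0.405, -0.012]
contact_force: [-0.2, 0.6, -4.2]
finger_gap: 28.1
```

Run:
```python
from h import *
s=robot.sense();print(s["eef_pos"],s["contact_force"],s["finger_gap"],s["joint_positions"])
im=eyes.camera("wrist");info=eyes.camera_info("wrist");cv2.imwrite("pics/w8r.png",im)
z=s["eef_pos"][2]-60
c=s["eef_pos"][:2]
ring(im,info,c,29,z+26,(255,0,255));ring(im,info,c,29,z,(255,0,255))
ring(im,info,(596,218),38,28,(0,255,0))
cv2.imwrite("pics/w8.png",cv2.resize(im[20:320,180:480],None,fx=2,fy=2))
```

```text
[592.62071286 215.89893796 115.38598293] [-0.18955601  0.58976123 -4.24268756] 28.101622626097715 [ 0.09532053  0.46801149 -0.67000825  1.61504559  0.30712935  1.17446612
 -1.95610302]
```

View pics/w8.png

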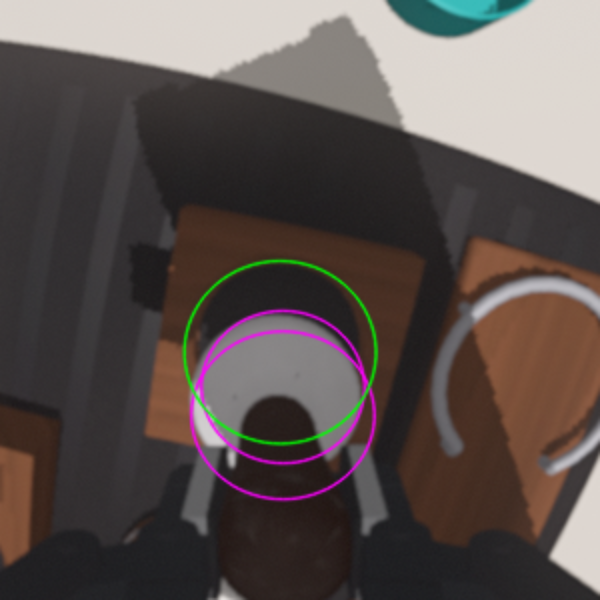

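Run:
```python
from h import *
info=eyes.camera_info("wrist")
for uv in[(180,205),(427,258),(145,435)]:
  print(fish2w(info,(180+uv[0]/2,20+uv[1]/2),28))
im=cv2.imread("pics/w8r.png")
g=np.clip(im.astype(float)*2.2,0,255).astype(np.uint8)
cv2.imwrite("pics/w8b.png",cv2.resize(g[100:280,220:420],None,fx=3,fy=3))
```

```text
[643.95583553 269.08798853  28.        ]
[648.7010678  173.11115557  28.        ]
[547.67139279 263.67609505  28.        ]
```

View pics/w8b.png

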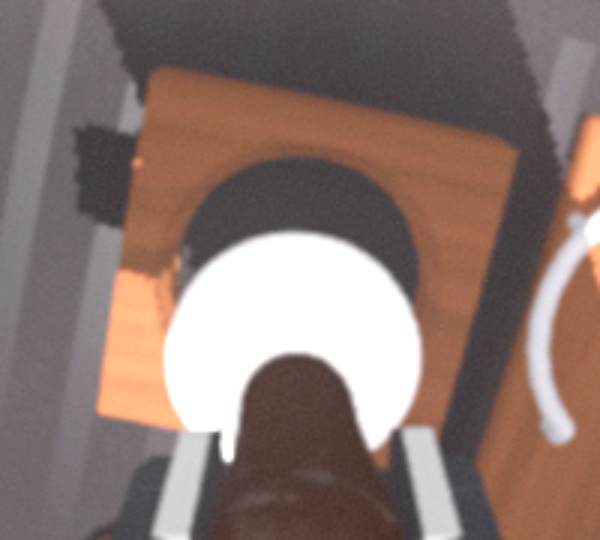

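Run:
```python
from h import *
info=eyes.camera_info("wrist")
for uv in[(163,360),(422,360),(292,231)]:
  print(fish2w(info,(220+uv[0]/3,100+uv[1]/3),55.4+24),fish2w(info,(220+uv[0]/3,100+uv[1]/3),55.4))
```

```text
[590.52850979 245.90916124  79.4       ] [580.12306048 247.26290771  55.4       ]
[604.53984389 193.06622406  79.4       ] [595.99495833 187.40296182  55.4       ]
[624.52916066 226.56387541  79.4       ] [618.63865461 225.34876317  55.4       ]
```

Request:
servo_tool(commands=[[[0.003, 0, -0.01, 0, 0, 0], [0.003, 0, -0.02, 0, 0, 0], [0.003, 0, -0.02, 0, 0, 0], [0.003, 0, -0.02, 0, 0, 0]]])

```text
t: 14.32
eef_pos: [598.2, 217.5, 99.5]
ee_rot: [-3.115, -0.405, -0.001]
contact_force: [0.7, 0.4, -3.8]
finger_gap: 28.3
```

Run:
```python
from h import *
s=robot.sense();print(s["eef_pos"])
im=eyes.camera("wrist")
g=np.clip(im.astype(float)*1.7,0,255).astype(np.uint8)
cv2.imwrite("pics/w9.png",cv2.resize(g[100:300,200:440],None,fx=3,fy=3))
```

```text
[598.24672297 217.4767175   99.52264455]
```

View pics/w9.png

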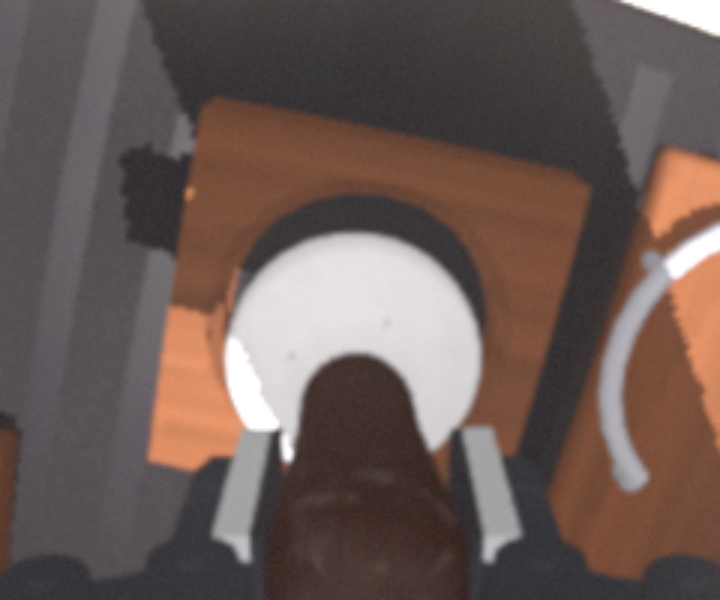

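Request:
servo_tool(commands=[[[-0.001, 0.001, -0.01, 0, 0, 0], [-0.001, 0.001, -0.02, 0, 0, 0], [-0.001, 0.001, -0.022, 0, 0, 0], [-0.001, 0.001, -0.022, 0, 0, 0]]])

```text
t: 14.88
eef_pos: [597.0, 218.3, 76.8]
ee_rot: [3.115, 0.405, -0.001]
contact_force: [-0.1, 0.2, -4.3]
finger_gap: 28.4
```

Run:
```python
from h import *
s=robot.sense();print(s["eef_pos"],s["contact_force"])
im=eyes.camera("wrist")
g=np.clip(im.astype(float)*1.7,0,255).astype(np.uint8)
cv2.imwrite("pics/w10.png",cv2.resize(g[100:300,200:440],None,fx=3,fy=3))
```

```text
[596.99733618 218.34061777  76.83268521] [-0.06635172  0.2435533  -4.29617228]
```

View pics/w10.png

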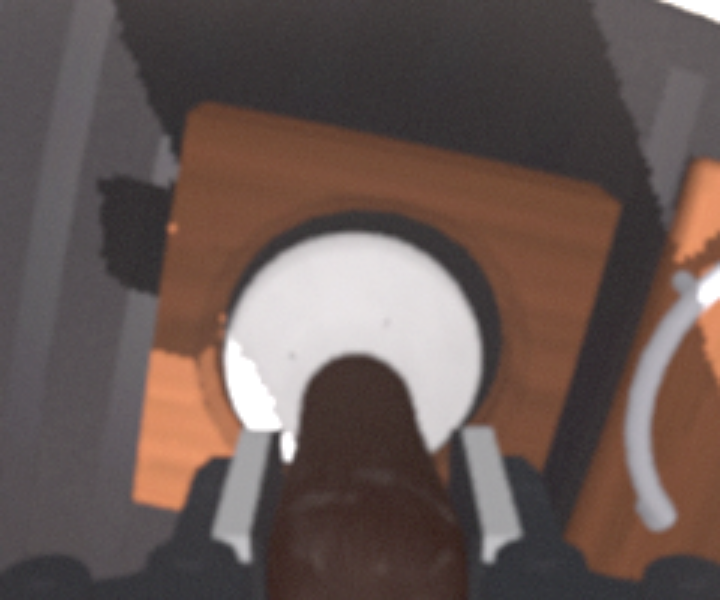

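Inside the recess. Down a touch, release, lift.

Request:
servo_tool(commands=[[[0, -0.001, -0.001, 0, 0, 0], [0, -0.001, -0.001, 0, 0, 0]]])

```text
t: 15.18
eef_pos: [597.2, 217.3, 76.2]
ee_rot: [-3.115, -0.405, -0.0]
contact_force: [0.1, 0.2, -4.9]
finger_gap: 28.3
```

Request:
servo_tool(commands=[[[0, 0, 0, 0, 0, 0], [0, 0, 0, 0, 0, 0], [0, 0, 0, 0, 0, 0], [0, 0, 0, 0, 0, 0], [0, 0, 0, 0, 0, 0]]], jaw=-1)

```text
t: 15.8
eef_pos: [597.2, 217.4, 76.2]
ee_rot: [-3.115, -0.405, -0.0]
contact_force: [-0.4, -1.1, -0.1]
finger_gap: 85.3
```

Request:
servo_tool(commands=[[[0, 0, 0.04, 0, 0, 0], [0, 0, 0.09, 0, 0, 0], [0, 0, 0.13, 0, 0, 0], [0, 0, 0.13, 0, 0, 0]]])

```text
t: 16.3
eef_pos: [598.6, 218.5, 210.0]
ee_rot: [-3.114, -0.405, -0.009]
contact_force: [-0.0, 0.5, -1.2]
finger_gap: 85.5
```

Run:
```python
from h import *
s=robot.sense();print(s["eef_pos"],s["contact_force"])
im=eyes.camera("wrist");info=eyes.camera_info("wrist")
c=(597,218)
ring(im,info,c,29,16+24,(0,255,0));ring(im,info,c,15,16+95,(0,0,255))
cv2.imwrite("pics/w11.png",cv2.resize(im,None,fx=1.25,fy=1.25))
```

```text
[598.62112435 218.46077866 209.97290794] [-0.03379796  0.45085513 -1.24275518]
```

View pics/w11.png

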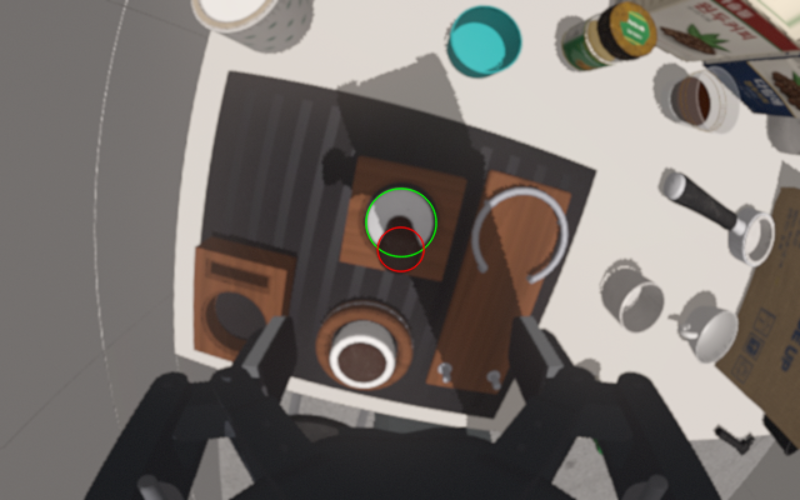

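Request:
servo_tool(commands=[[[0, -0.06, 0, 0, 0, 0], [0, -0.12, 0, 0, 0, 0], [-0.008, -0.18, 0, 0, 0, 0], [-0.008, -0.24, -0.03, 0, 0, 0], [-0.008, -0.246, -0.06, 0, 0, 0], [-0.008, -0.246, -0.06, 0, 0, 0]]])

```text
t: 17.1
eef_pos: [586.7, -30.0, 142.7]
ee_rot: [-3.114, -0.402, 0.01]
contact_force: [-0.1, -0.5, 0.4]
finger_gap: 85.2
```

Run:
```python
from h import *
t=eyes.camera_info("top")
print(pix2w(t,(170+497/2.85,80+305/2.85),50))
s=robot.sense();print(s["eef_pos"],s["contact_force"])
im=eyes.camera("wrist");info=eyes.camera_info("wrist")
for d in finder.tip_of("wrist","dosing_cup")[:2]: print(d["p"],d["at"],fish2w(info,d["at"],0))
c=(590,-28)
ring(im,info,c,29,50,(0,255,0));ring(im,info,c,29,0,(0,0,255))
cv2.imwrite("pics/w12.png",cv2.resize(im,None,fx=1.25,fy=1.25))
```

```text
[582.64778173 -35.99427839  50.        ]
[586.69426009 -30.04721878 142.74247059] [-0.13606381 -0.52092018  0.38091979]
0.55 [328.0, 192.4] [580.10250426 -37.3233373    0.        ]
```

View pics/w12.png

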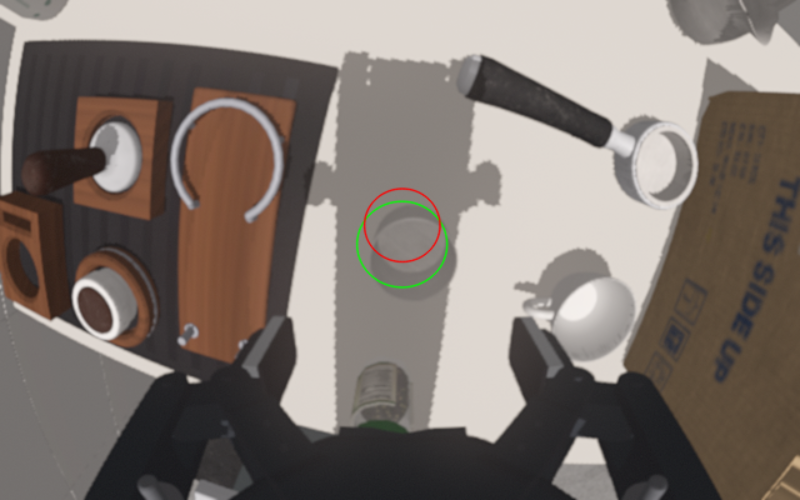

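Request:
servo_tool(commands=[[[-0.005, -0.006, -0.04, 0, 0, 0], [-0.005, -0.006, -0.08, 0, 0, 0], [-0.005, -0.006, -0.1, 0, 0, 0], [-0.005, -0.006, -0.1, 0, 0, 0]]])

```text
t: 17.7
eef_pos: [584.0, -33.5, 46.0]
ee_rot: [-3.114, -0.407, 0.001]
contact_force: [0.5, -0.1, 0.5]
finger_gap: 85.3
```

Run:
```python
from h import *
s=robot.sense();print(s["eef_pos"],s["contact_force"])
im=eyes.camera("wrist");info=eyes.camera_info("wrist")
c=s["eef_pos"][:2]
ring(im,info,c,29,50,(0,255,0))
cv2.imwrite("pics/w13.png",im)
```

```text
[584.0179243  -33.47751031  45.9997295 ] [ 0.49777507 -0.12230444  0.50173673]
```

View pics/w13.png

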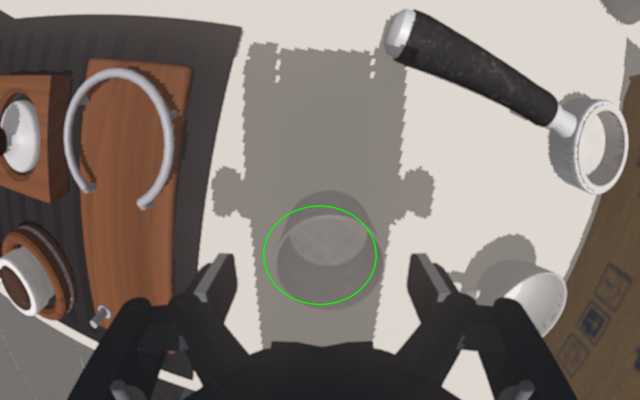

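Request:
servo_tool(commands=[[[-0.001, -0.004, -0.01, 0, 0, 0], [-0.001, -0.004, -0.02, 0, 0, 0], [-0.001, -0.004, -0.024, 0, 0, 0], [-0.001, -0.004, -0.024, 0, 0, 0]]])

```text
t: 18.25
eef_pos: [582.8, -38.5, 21.8]
ee_rot: [-3.115, -0.405, 0.001]
contact_force: [-0.2, -0.0, 0.0]
finger_gap: 85.2
```

Request:
servo_tool(commands=[[[0, 0, 0, 0, 0, 0], [0, 0, 0, 0, 0, 0], [0, 0, 0, 0, 0, 0], [0, 0, 0, 0, 0, 0], [0, 0, 0, 0, 0, 0], [0, 0, 0, 0, 0, 0]]], jaw=1, force=30)

```text
t: 19.0
eef_pos: [583.5, -38.5, 22.7]
ee_rot: [3.115, 0.405, 0.001]
contact_force: [-1.9, -0.0, 5.6]
finger_gap: 56.4
```

Run:
```python
from h import *
s=robot.sense();print(s["eef_pos"],s["contact_force"])
im=eyes.camera("wrist");info=eyes.camera_info("wrist")
c=s["eef_pos"][:2]
ring(im,info,c,29,50,(0,255,0))
cv2.imwrite("pics/w14.png",im)
```

```text
[583.48677293 -38.54911006  22.7039465 ] [-1.85523527 -0.01300012  5.57691752]
```

View pics/w14.png

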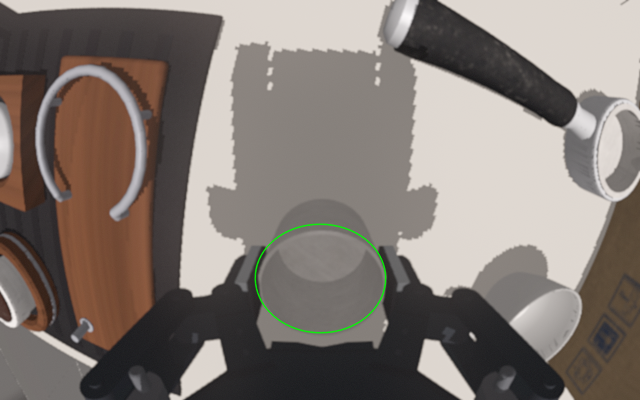

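Request:
servo_tool(commands=[[[0, 0, 0.05, 0, 0, 0], [0, 0, 0.1, 0, 0, 0], [-0.01, 0.03, 0.15, 0, 0, 0], [-0.025, 0.08, 0.15, 0, 0, 0], [-0.04, 0.13, 0.15, 0, 0, 0], [-0.057, 0.185, 0.15, 0, 0, 0], [-0.075, 0.24, 0.15, 0, 0, 0], [-0.092, 0.295, 0.15, 0, 0, 0], [-0.11, 0.35, 0.13, 0, 0, 0], [-0.122, 0.39, 0.1, 0, 0, 0]]])

```text
t: 20.3
eef_pos: [460.2, 354.3, 122.4]
ee_rot: [-3.114, -0.408, -0.003]
contact_force: [1.3, -0.7, -1.7]
finger_gap: 56.6
```

Request:
servo_tool(commands=[[[0, 0, 0, 0, 0, 0], [0, 0, 0, 0, 0, 0]]])

```text
t: 20.55
eef_pos: [461.2, 351.0, 121.9]
ee_rot: [3.115, 0.405, -0.001]
contact_force: [1.1, 0.2, -0.8]
finger_gap: 56.4
```

Run:
```python
from h import *
s=robot.sense();print(s["eef_pos"],s["contact_force"],s["finger_gap"],s["joint_positions"])
im=eyes.camera("wrist");info=eyes.camera_info("wrist")
cv2.imwrite("pics/w15r.png",im)
p=s["eef_pos"]
ring(im,info,p[:2],29,p[2]-22.5+50,(0,255,0));ring(im,info,p[:2],29,p[2]-22.5,(0,255,0))
ring(im,info,(458,353),38,42,(255,0,255))
cv2.imwrite("pics/w15.png",cv2.resize(im[50:350,170:470],None,fx=2,fy=2))
```

```text
[461.21772583 350.97717118 121.8803251 ] [ 1.14822682  0.22894333 -0.77746213] 56.37239476351551 [-0.07019837  0.38450785 -0.79951746  1.73952439  0.29982721  1.14527784
 -2.2708683 ]
```

View pics/w15.png

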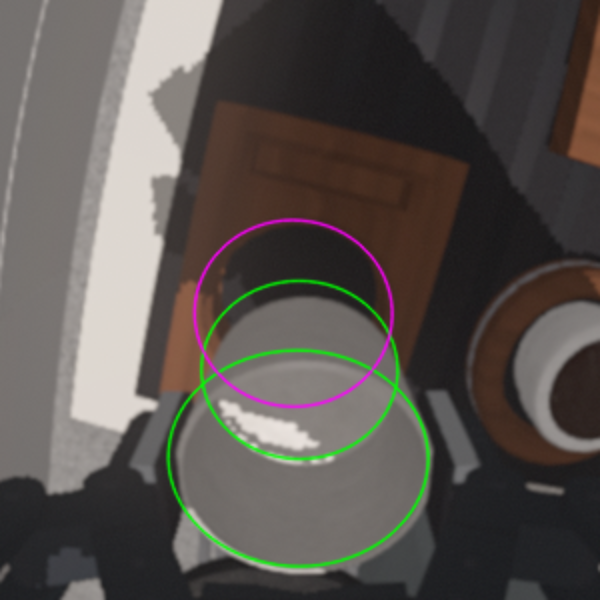

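Run:
```python
from h import *
info=eyes.camera_info("wrist")
f=lambda u,v,z: fish2w(info,(170+u/2,50+v/2),z)
a=f(220,102,42);b=f(470,163,42);print(a,b,np.linalg.norm(a-b))
e=(a-b)/np.linalg.norm(a-b); n=np.array([e[1],-e[0],0]); print(n,(a+b)/2-71*n)
im=cv2.imread("pics/w15r.png")
ring(im,info,((a+b)/2-71*n)[:2],38,42,(255,0,255))
g=np.clip(im.astype(float)*2,0,255).astype(np.uint8)
cv2.imwrite("pics/w15b.png",cv2.resize(g[90:350,200:420],None,fx=2.4,fy=2.3))
p=robot.sense()["eef_pos"]
# cup rim extents
l=f(180,460,p[2]+27.5);r=f(432,460,p[2]+27.5);print((l+r)/2,np.linalg.norm(l-r))
```

```text
[529.83197156 398.17352287  42.        ] [532.44943761 305.01358086  42.        ] 93.19670554432912
[0.99960553 0.02808539 0.        ] [460.16871213 349.599489    42.        ]
[463.91841492 349.62553224 149.81947514] 55.84794048349071
```

View pics/w15b.png

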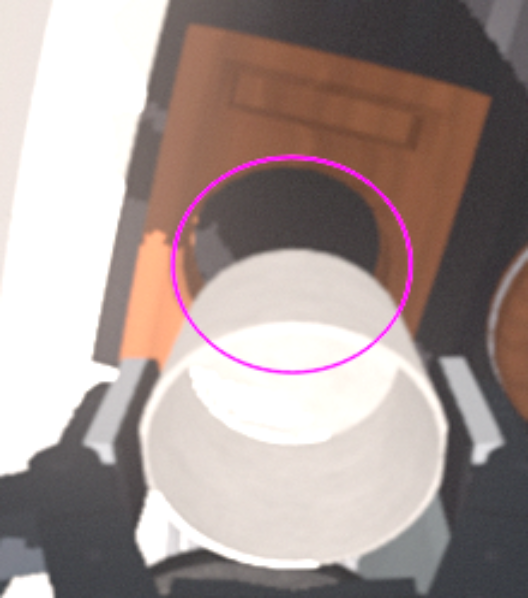

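Request:
servo_tool(commands=[[[0, 0.001, -0.03, 0, 0, 0], [0, 0.001, -0.05, 0, 0, 0], [0, 0.001, -0.05, 0, 0, 0], [0, 0.001, -0.05, 0, 0, 0]]])

```text
t: 21.1
eef_pos: [461.6, 352.5, 72.9]
ee_rot: [-3.115, -0.404, -0.001]
contact_force: [-0.5, 0.3, -0.5]
finger_gap: 56.1
```

Run:
```python
from h import *
s=robot.sense();print(s["eef_pos"],s["contact_force"],s["finger_gap"])
im=eyes.camera("wrist")
g=np.clip(im.astype(float)*1.8,0,255).astype(np.uint8)
cv2.imwrite("pics/w16.png",cv2.resize(g[90:350,200:420],None,fx=2.4,fy=2.3))
```

```text
[461.63450637 352.48185885  72.93341269] [-0.45343205  0.32099329 -0.50229994] 56.14401749882262
```

View pics/w16.png

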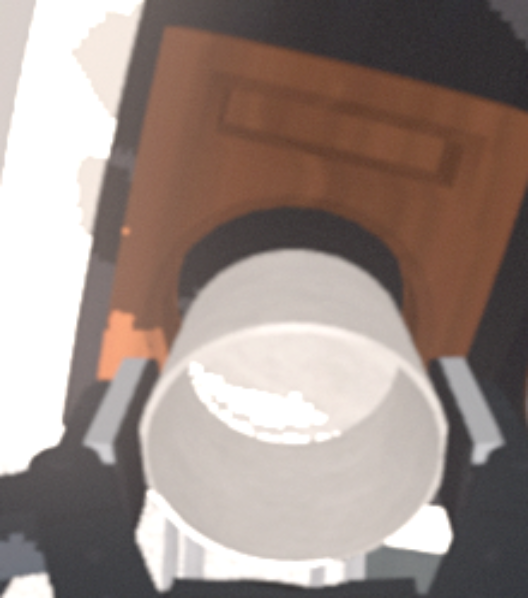

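Request:
servo_tool(commands=[[[-0.001, 0, -0.01, 0, 0, 0], [-0.001, 0, -0.016, 0, 0, 0], [-0.001, 0, -0.016, 0, 0, 0]]])

```text
t: 21.52
eef_pos: [459.7, 352.1, 55.4]
ee_rot: [3.115, 0.406, -0.002]
contact_force: [-0.4, 0.1, -1.0]
finger_gap: 56.4
```

Run:
```python
from h import *
s=robot.sense();print(s["eef_pos"],s["contact_force"],s["finger_gap"])
im=eyes.camera("wrist")
g=np.clip(im.astype(float)*1.8,0,255).astype(np.uint8)
cv2.imwrite("pics/w17.png",cv2.resize(g[90:350,200:420],None,fx=2.4,fy=2.3))
```

```text
[459.7069489  352.07877294  55.41277962] [-0.37540111  0.09921917 -1.00730081] 56.402119899441
```

View pics/w17.png

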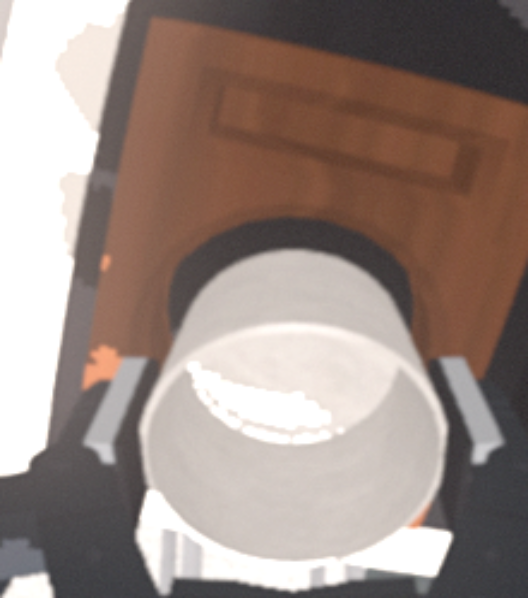

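Request:
servo_tool(commands=[[[0, 0, -0.008, 0, 0, 0], [0, 0, -0.014, 0, 0, 0], [0, 0, -0.014, 0, 0, 0]]])

```text
t: 21.95
eef_pos: [459.7, 352.1, 41.4]
ee_rot: [3.115, 0.405, -0.002]
contact_force: [-0.9, -0.4, -0.5]
finger_gap: 56.3
```

Request:
servo_tool(commands=[[[0, 0, -0.002, 0, 0, 0], [0, 0, -0.002, 0, 0, 0]]])

```text
t: 22.2
eef_pos: [460.1, 352.4, 40.1]
ee_rot: [-3.115, -0.405, -0.0]
contact_force: [0.0, -0.1, -0.8]
finger_gap: 56.5
```

Request:
servo_tool(commands=[[[0, 0, 0, 0, 0, 0], [0, 0, 0, 0, 0, 0], [0, 0, 0, 0, 0, 0], [0, 0, 0, 0, 0, 0], [0, 0, 0, 0, 0, 0]]], jaw=-1)

```text
t: 22.82
eef_pos: [460.2, 352.4, 40.1]
ee_rot: [-3.115, -0.405, -0.0]
contact_force: [-0.6, 0.0, -0.3]
finger_gap: 85.6
```

Request:
servo_tool(commands=[[[0, 0, 0.04, 0, 0, 0], [0, 0, 0.1, 0, 0, 0], [0, 0, 0.16, 0, 0, 0], [0, 0, 0.16, 0, 0, 0]]])

```text
t: 23.32
eef_pos: [461.7, 354.5, 205.3]
ee_rot: [-3.112, -0.405, -0.012]
contact_force: [0.7, -0.9, -1.1]
finger_gap: 85.5
```

Run:
```python
from h import *
s=robot.sense();print(s["eef_pos"],s["contact_force"],s["finger_gap"],s["joint_positions"])
im=eyes.camera("wrist");info=eyes.camera_info("wrist")
ring(im,info,(460,351),29,66,(0,255,0))
cv2.imwrite("pics/w18.png",cv2.resize(im,None,fx=1.25,fy=1.25))
im=eyes.camera("top")
cv2.imwrite("pics/topB.png",cv2.resize(im[80:280,170:450],None,fx=2.85,fy=2.85,interpolation=cv2.INTER_CUBIC))
im=eyes.camera("scene")
cv2.imwrite("pics/sceneB.png",cv2.resize(im[90:370,190:470],None,fx=2.1,fy=2.1,interpolation=cv2.INTER_CUBIC))
```

```text
[461.7384123  354.46922451 205.30193384] [ 0.70486209 -0.89859471 -1.07361862] 85.52294277929468 [-0.04100496  0.30892777 -0.83191215  1.64434557  0.23881701  1.28532061
 -2.22732648]
```

View pics/w18.png

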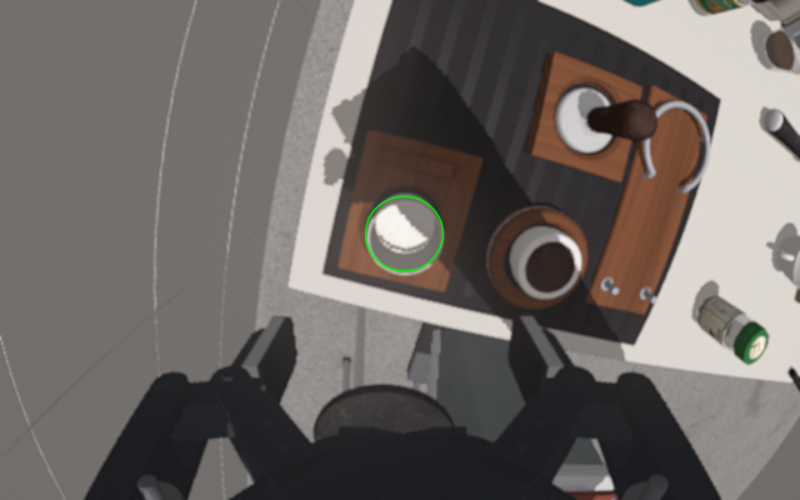

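View pics/topB.png

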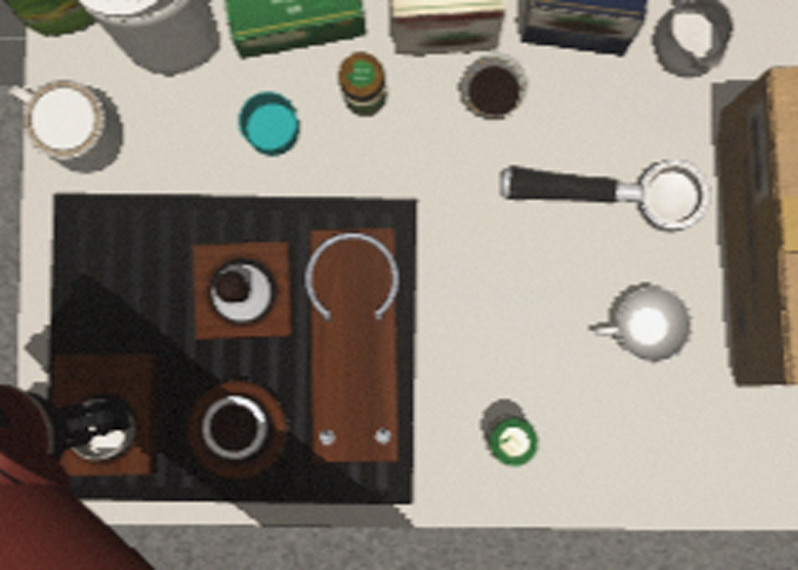

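Run:
```python
from h import *
t=eyes.camera_info("top")
T=lambda u,v,z: pix2w(t,(170+u/2.85,80+v/2.85),z)
h=T(673,195,29);e=T(501,183,17);n=T(617,190,17);print(h,e,n,np.linalg.norm((h-e)[:2]))
d=(e-h)[:2];d/=np.linalg.norm(d);print(d,np.arctan2(d[1],d[0]),"grip",h[:2]+75*d, "org",h[:2]+70*d)
ts=eyes.camera_info("top")
print("arc",T(352,280,26),"posts",T(327,437,33),T(383,437,33))
for cam in("scene",):
    im=eyes.camera(cam);i=eyes.camera_info(cam)
    for d in finder.silhouettes(cam,"portafilter")[:1]:
        print(d["p"],d["extent"])
```

```text
[ 696.3430664  -212.44736124   29.        ] [707.78311124 -40.52418603  17.        ] [ 702.25657218 -157.82593563   17.        ] 172.30337431405897
[0.06639478 0.99779343] 1.504352667561481 grip [ 701.32267499 -137.61285384] org [ 700.99070109 -142.601821  ]
arc [607.16044955 107.84871487  26.        ] posts [450.88118174 129.93051042  33.        ] [451.49453642  74.62129073  33.        ]
0.66 [316.8, 125.3, 340.6, 148.7]
```

View pics/sceneB.png

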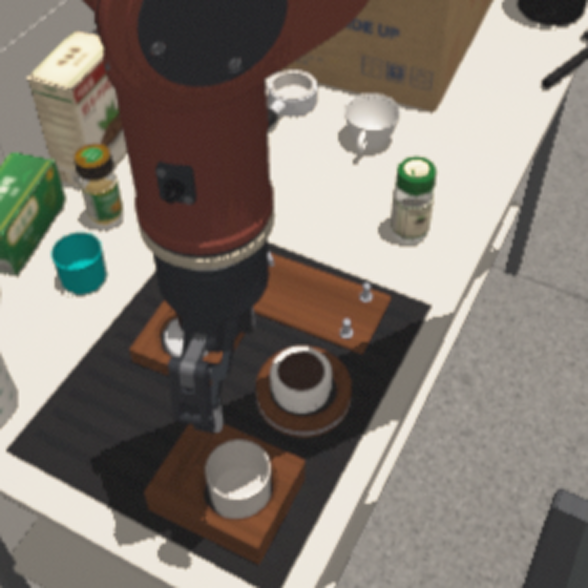

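Request:
servo_tool(commands=[[[0.02, -0.05, 0.01, 0, 0, 0.1], [0.045, -0.1, 0.01, 0, 0, 0.2], [0.07, -0.15, 0.01, 0, 0, 0.3], [0.1, -0.205, 0.01, 0, 0, 0.4], [0.125, -0.26, 0.01, 0, 0, 0.5], [0.15, -0.315, 0, 0, 0, 0.6], [0.175, -0.37, 0, 0, 0, 0.7], [0.2, -0.42, 0, 0, 0, 0.8], [0.225, -0.47, -0.02, 0, 0, 0.8], [0.24, -0.49, -0.03, 0, 0, 0.8]]])

```text
t: 24.82
eef_pos: [699.5, -142.5, 166.4]
ee_rot: [-2.84, -1.341, 0.007]
contact_force: [-0.6, 0.5, 0.3]
finger_gap: 85.3
```

Request:
servo_tool(commands=[[[0, 0, -0.01, 0, 0, 0.2], [0, 0, -0.02, 0, 0, 0.4], [0, 0, -0.03, 0, 0, 0.6], [0, 0, -0.03, 0, 0, 0.786], [0, 0, -0.03, 0, 0, 0.786], [0, 0, -0.03, 0, 0, 0.786]]])

```text
t: 25.58
eef_pos: [699.9, -137.4, 139.4]
ee_rot: [-2.296, -2.142, 0.001]
contact_force: [-0.2, 0.8, -0.5]
finger_gap: 85.6
```

Run:
```python
from h import *
s=robot.sense();print(s["eef_pos"],s["ee_rot"],s["joint_positions"])
im=eyes.camera("wrist");info=eyes.camera_info("wrist")
from scipy.spatial.transform import Rotation as R
M=R.from_rotvec(s["ee_rot"]).as_matrix();print("toolx",np.arctan2(M[1,0],M[0,0]))
ring(im,info,(696.3,-212.4),35,29,(0,255,0))
d=np.array([.0664,.9978]);o=np.array([701,-142.6]);n=np.array([d[1],-d[0]])
for k in(-17,17):
  for z in(17,):
    a,b=[w2fish(info,(*(o+x*d+k*n),z)) for x in(-12,105)]
    cv2.line(im,tuple(int(v) for v in a),tuple(int(v) for v in b),(0,255,0),1)
cv2.imwrite("pics/w19.png",cv2.resize(im,None,fx=1.25,fy=1.25))
```

```text
[ 699.8520216  -137.4429713   139.39644458] [-2.29649437e+00 -2.14228687e+00  7.03133078e-04] [ 0.6350556   0.63724447 -0.76980958  1.36492785  0.44183748  1.31502228
 -0.21580404]
toolx 1.501342160335119
```

View pics/w19.png

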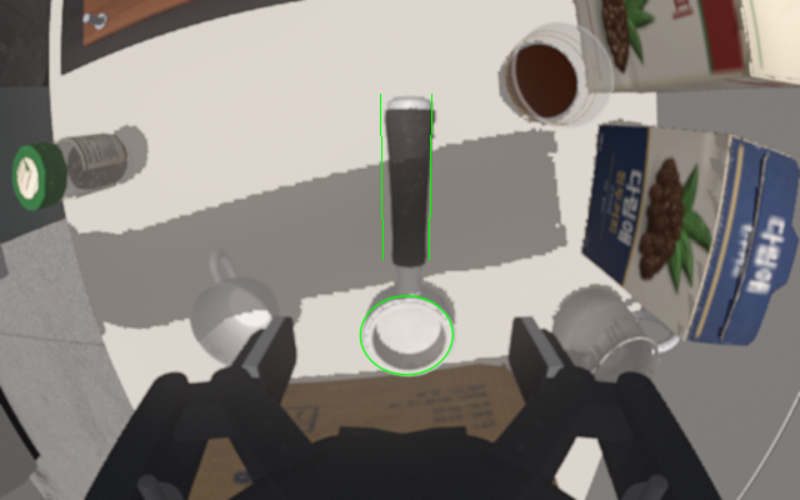

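Request:
servo_tool(commands=[[[0.002, 0, -0.04, 0, 0, 0], [0.002, 0, -0.08, 0, 0, 0], [0.002, 0, -0.12, 0, 0, 0], [0.002, 0, -0.13, 0, 0, 0], [0.002, 0, -0.13, 0, 0, 0]]])

```text
t: 26.25
eef_pos: [702.2, -137.4, 10.5]
ee_rot: [-2.294, -2.146, -0.0]
contact_force: [1.4, -0.1, 0.8]
finger_gap: 85.2
```

Request:
servo_tool(commands=[[[0, 0, -0.003, 0, 0, 0], [0, 0, -0.004, 0, 0, 0]]])

```text
t: 26.5
eef_pos: [702.9, -137.7, 7.5]
ee_rot: [2.293, 2.145, 0.002]
contact_force: [-0.6, -0.4, -0.5]
finger_gap: 85.7
```

Request:
servo_tool(commands=[[[0, 0, 0, 0, 0, 0], [0, 0, 0, 0, 0, 0], [0, 0, 0, 0, 0, 0], [0, 0, 0, 0, 0, 0], [0, 0, 0, 0, 0, 0], [0, 0, 0, 0, 0, 0], [0, 0, 0, 0, 0, 0], [0, 0, 0, 0, 0, 0]]], jaw=1, force=80)

```text
t: 27.5
eef_pos: [702.6, -137.5, 6.7]
ee_rot: [2.293, 2.146, 0.001]
contact_force: [0.9, -0.1, 5.6]
finger_gap: 23.3
```

Request:
servo_tool(commands=[[[0, 0, 0.03, 0, 0, 0], [0, 0, 0.06, 0, 0, 0], [0, 0, 0.06, 0, 0, 0]]])

```text
t: 27.88
eef_pos: [702.9, -137.6, 67.4]
ee_rot: [2.293, 2.145, 0.002]
contact_force: [0.2, 0.8, -5.1]
finger_gap: 23.4
```

Run:
```python
from h import *
s=robot.sense();print(s["eef_pos"],s["contact_force"],s["torque"],s["finger_gap"])
cv2.imwrite("pics/w20.png",eyes.camera("wrist"))
im=eyes.camera("scene")
cv2.imwrite("pics/s20.png",cv2.resize(im[60:260,220:480],None,fx=2.5,fy=2.5,interpolation=cv2.INTER_CUBIC))
```

```text
[ 702.90567056 -137.59718164   67.39856905] [ 0.17685454  0.75372499 -5.14476387] [ 0.10947107 -0.031617    0.00348133] 23.360275667417817
```

View pics/w20.png

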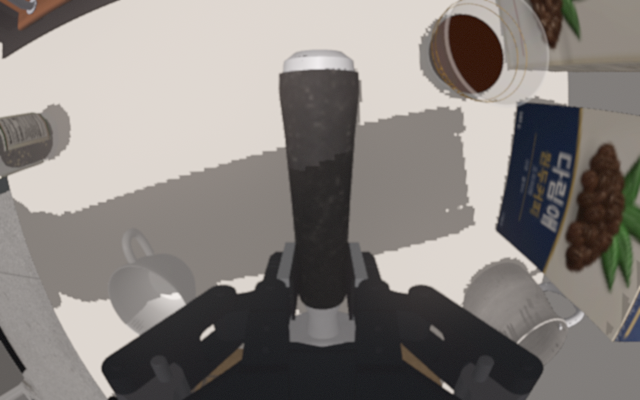

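View pics/s20.png

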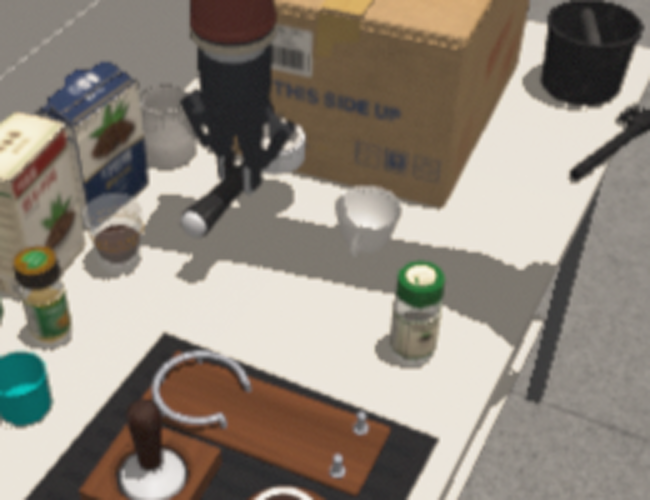

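Request:
servo_tool(commands=[[[0, 0, 0.05, 0, 0, 0], [-0.01, 0.02, 0.1, 0, 0, 0], [-0.03, 0.06, 0.11, 0, 0, 0.1], [-0.05, 0.1, 0.11, 0, 0, 0.25], [-0.07, 0.145, 0.11, 0, 0, 0.4], [-0.09, 0.19, 0.11, 0, 0, 0.55], [-0.115, 0.23, 0.11, 0, 0, 0.7], [-0.14, 0.243, 0.11, 0, 0, 0.85], [-0.165, 0.243, 0.11, 0, 0, 1.0], [-0.165, 0.243, 0.11, 0, 0, 1.0]]])

```text
t: 29.22
eef_pos: [534.9, 105.1, 174.3]
ee_rot: [-1.294, -2.86, 0.004]
contact_force: [0.7, -0.1, -4.4]
finger_gap: 23.6
```

Request:
servo_tool(commands=[[[0, 0, 0, 0, 0, 0.2], [0, 0, 0, 0, 0, 0.4], [0, 0, 0, 0, 0, 0.6], [0, 0, 0, 0, 0, 0.8], [0, 0, 0, 0, 0, 1.0], [0, 0, 0, 0, 0, 1.0]]])

```text
t: 29.98
eef_pos: [537.2, 104.8, 175.0]
ee_rot: [-0.109, -3.138, -0.001]
contact_force: [0.7, -0.6, -4.3]
finger_gap: 23.5
```

Request:
servo_tool(commands=[[[0, 0, 0, 0, 0, 0.13], [0, 0, 0, 0, 0, 0.13], [0, 0, 0, 0, 0, 0.13]]])

```text
t: 30.35
eef_pos: [537.1, 105.2, 175.8]
ee_rot: [0.049, -3.141, 0.0]
contact_force: [0.6, 0.3, -3.9]
finger_gap: 23.1
```

Run:
```python
from h import *
from scipy.spatial.transform import Rotation as R
s=robot.sense();print(s["eef_pos"],s["contact_force"],s["torque"],s["finger_gap"],s["joint_positions"])
M=R.from_rotvec(s["ee_rot"]).as_matrix();print("toolx",np.arctan2(M[1,0],M[0,0]))
cv2.imwrite("pics/w21.png",eyes.camera("wrist"))
im=eyes.camera("top")
cv2.imwrite("pics/t21.png",cv2.resize(im[80:280,170:450],None,fx=2.85,fy=2.85,interpolation=cv2.INTER_CUBIC))
```

```text
[537.112182   105.2296288  175.80861778] [ 0.59330004  0.32551045 -3.90147652] [-0.01074893  0.16577737  0.02659568] 23.133905732726614 [ 0.74323169  0.42329703 -1.24985712  1.74571947  0.41876694  1.28080253
  0.9975277 ]
toolx -3.1101829004632693
```

View pics/w21.png

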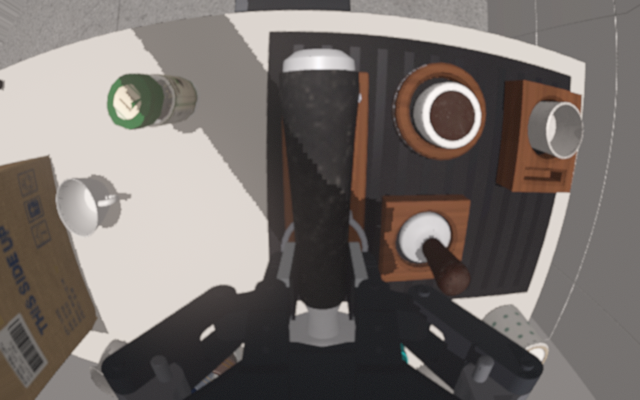

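View pics/t21.png

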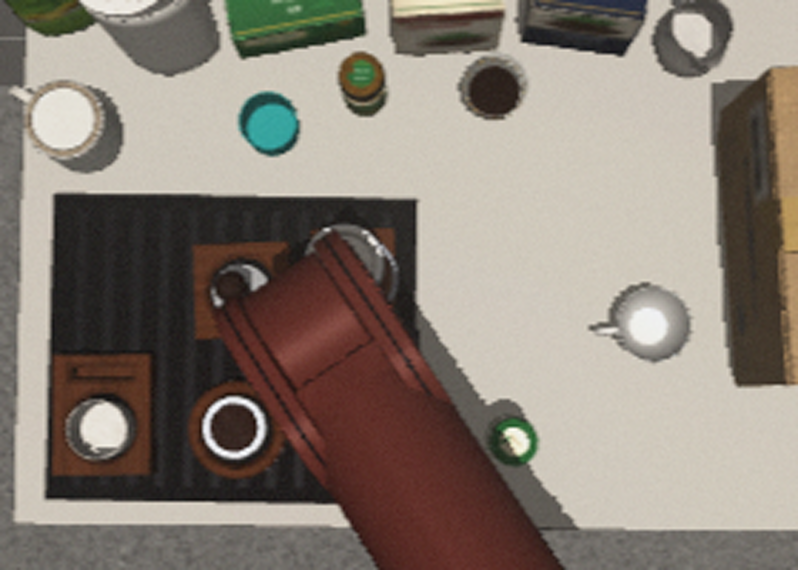

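Request:
servo_tool(commands=[[[0, 0.002, -0.04, 0, 0, 0], [0, 0.002, -0.08, 0, 0, 0], [0, 0.002, -0.1, 0, 0, 0], [0, 0.002, -0.1, 0, 0, 0]]])

```text
t: 30.95
eef_pos: [536.5, 107.3, 75.4]
ee_rot: [0.055, -3.139, -0.0]
contact_force: [-1.0, -0.0, -3.3]
finger_gap: 23.7
```

Run:
```python
from h import *
s=robot.sense();print(s["eef_pos"],s["contact_force"],s["finger_gap"],s["joint_positions"])
im=eyes.camera("wrist");info=eyes.camera_info("wrist");cv2.imwrite("pics/w22r.png",im)
o=np.array([540.5,107.3]);d=np.array([-.9994,-.035]);n=np.array([d[1],-d[0]])
def poly(pts,col):
    cv2.polylines(im,[np.array([[int(v) for v in w2fish(info,p)] for p in pts])],True,col,1)
poly([(*(o+a*d+b*n),12) for a,b in[(-118,-43),(0,-43),(118,-43),(118,43),(0,43),(-118,43)]],(0,255,0))
for k in(-29,29): ring(im,info,o+88*d+k*n,5,33,(255,0,255))
cv2.imwrite("pics/w22.png",cv2.resize(im,None,fx=1.25,fy=1.25))
i=eyes.camera("scene")
cv2.imwrite("pics/s22.png",cv2.resize(i[60:360,190:490],None,fx=2,fy=2))
```

```text
[536.5446237  107.34247569  75.4328567 ] [-0.97639782 -0.04767172 -3.33295835] 23.678576142881536 [ 0.64926325  0.53028469 -1.14919672  1.84850139  0.53689817  1.12157106
  0.91015196]
```

View pics/w22.png

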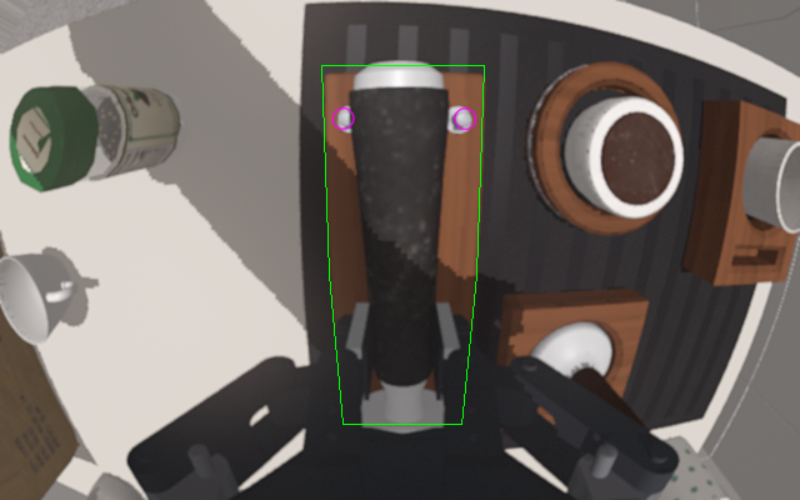

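View pics/s22.png

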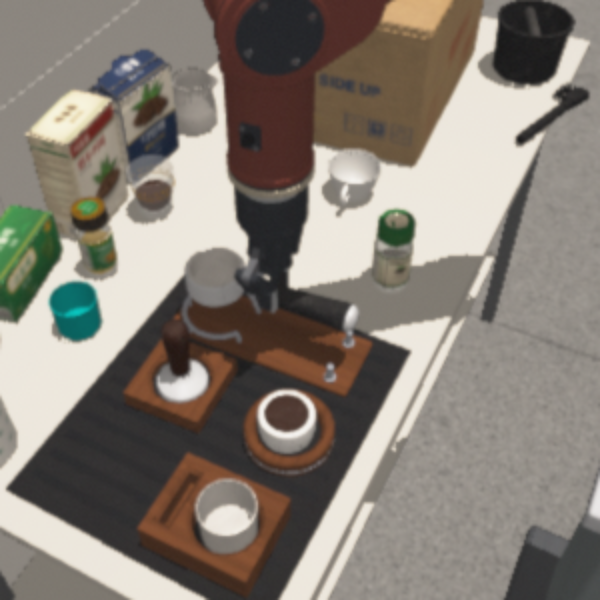

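Request:
servo_tool(commands=[[[0.001, 0, -0.02, 0, 0, 0], [0.001, 0, -0.035, 0, 0, 0], [0.001, 0, -0.035, 0, 0, 0]]])

```text
t: 31.42
eef_pos: [537.0, 107.1, 39.5]
ee_rot: [0.056, -3.138, 0.0]
contact_force: [0.1, -0.3, -4.3]
finger_gap: 23.4
```

Run:
```python
from h import *
s=robot.sense();print(s["eef_pos"],s["contact_force"],s["finger_gap"],s["joint_positions"])
im=eyes.camera("wrist");cv2.imwrite("pics/w23.png",im)
i=eyes.camera("scene")
cv2.imwrite("pics/s23.png",cv2.resize(i[140:280,240:400],None,fx=4,fy=4,interpolation=cv2.INTER_CUBIC))
```

```text
[536.99289762 107.07535314  39.54530084] [ 0.11539366 -0.2811667  -4.33257482] 23.399166276827348 [ 0.61238616  0.57428777 -1.1051524   1.8742822   0.58613282  1.06816304
  0.87654487]
```

View pics/w23.png

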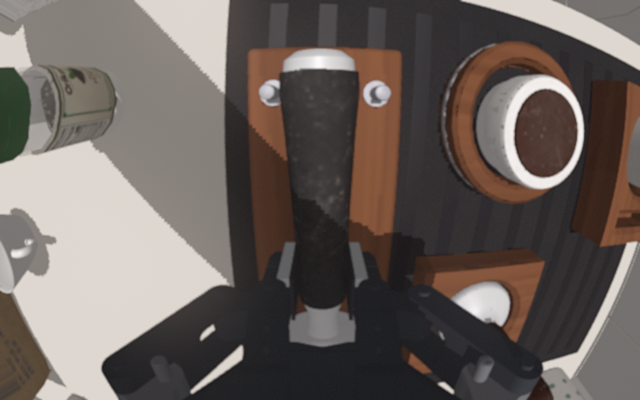

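View pics/s23.png

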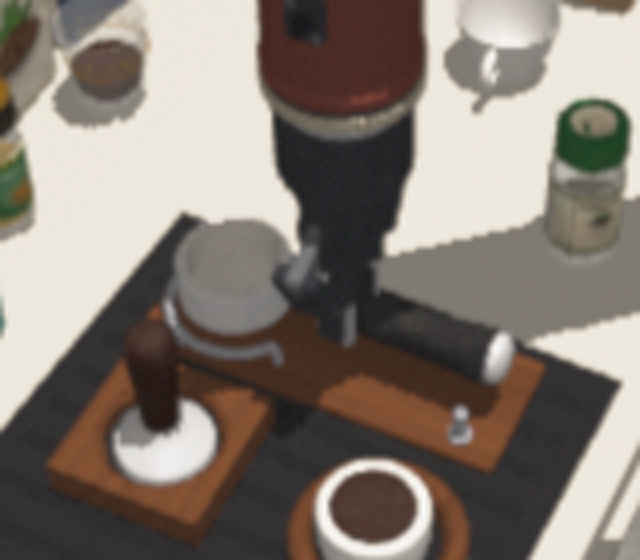

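Request:
servo_tool(commands=[[[0, 0, -0.008, 0, 0, 0], [0, 0, -0.015, 0, 0, 0], [0, 0, -0.019, 0, 0, 0], [0, 0, -0.019, 0, 0, 0]]])

```text
t: 32.02
eef_pos: [537.8, 107.4, 21.7]
ee_rot: [0.056, -3.14, 0.0]
contact_force: [0.2, -0.4, -5.0]
finger_gap: 23.5
```

Run:
```python
from h import *
s=robot.sense();print(s["eef_pos"],s["contact_force"],s["torque"],s["finger_gap"])
i=eyes.camera("scene")
cv2.imwrite("pics/s24.png",cv2.resize(i[140:280,240:400],None,fx=4,fy=4,interpolation=cv2.INTER_CUBIC))
```

```text
[537.84780127 107.37842313  21.74520446] [ 0.15632135 -0.38470512 -5.03624375] [-0.02386739  0.10005578 -0.00240949] 23.50508403428349
```

View pics/s24.png

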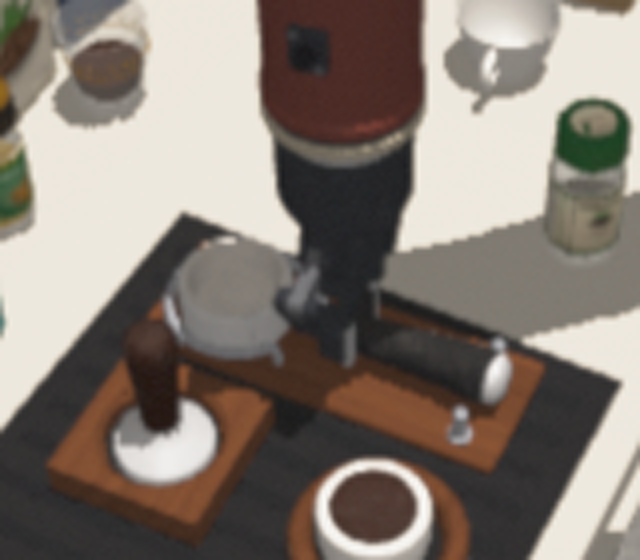

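Request:
servo_tool(commands=[[[0, 0, -0.002, 0, 0, 0], [0, 0, -0.002, 0, 0, 0]]])

```text
t: 32.33
eef_pos: [538.2, 107.4, 20.1]
ee_rot: [-0.056, 3.141, -0.0]
contact_force: [-0.6, -0.3, -4.3]
finger_gap: 23.5
```

Request:
servo_tool(commands=[[[0, 0, 0, 0, 0, 0], [0, 0, 0, 0, 0, 0], [0, 0, 0, 0, 0, 0], [0, 0, 0, 0, 0, 0], [0, 0, 0, 0, 0, 0], [0, 0, 0, 0, 0, 0]]], jaw=-1)

```text
t: 33.08
eef_pos: [538.1, 107.4, 20.1]
ee_rot: [-0.056, 3.141, -0.0]
contact_force: [0.4, 0.5, -0.1]
finger_gap: 84.9
```

Request:
servo_tool(commands=[[[0, 0, 0.03, 0, 0, 0], [0, 0, 0.08, 0, 0, 0], [0, 0, 0.13, 0, 0, 0], [0, 0, 0.18, 0, 0, 0], [0, 0, 0.18, 0, 0, 0]]])

```text
t: 33.7
eef_pos: [539.9, 108.4, 203.8]
ee_rot: [-0.056, 3.135, 0.0]
contact_force: [0.9, -0.9, -1.5]
finger_gap: 85.2
```

Run:
```python
from h import *
s=robot.sense();print(s["eef_pos"],s["contact_force"],s["finger_gap"],s["joint_positions"])
im=eyes.camera("wrist");cv2.imwrite("pics/w25.png",im)
i=eyes.camera("scene")
cv2.imwrite("pics/s25.png",cv2.resize(i[140:350,240:400],None,fx=4,fy=2.8,interpolation=cv2.INTER_CUBIC))
```

```text
[539.85565989 108.3957132  203.77114698] [ 0.91759426 -0.91409639 -1.47053285] 85.17845395032283 [ 0.7390318   0.38419312 -1.24121338  1.70802925  0.37783899  1.31617301
  1.03055727]
```

View pics/w25.png

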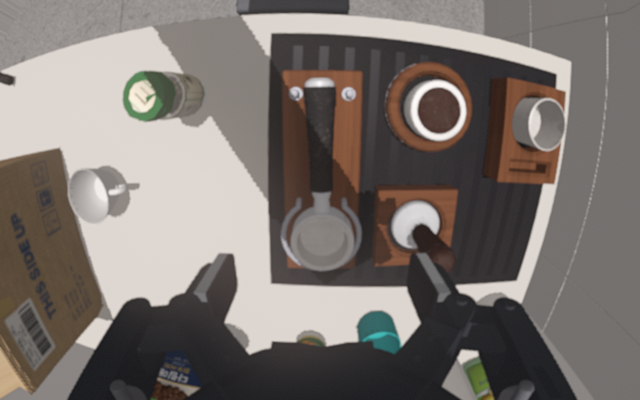

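View pics/s25.png

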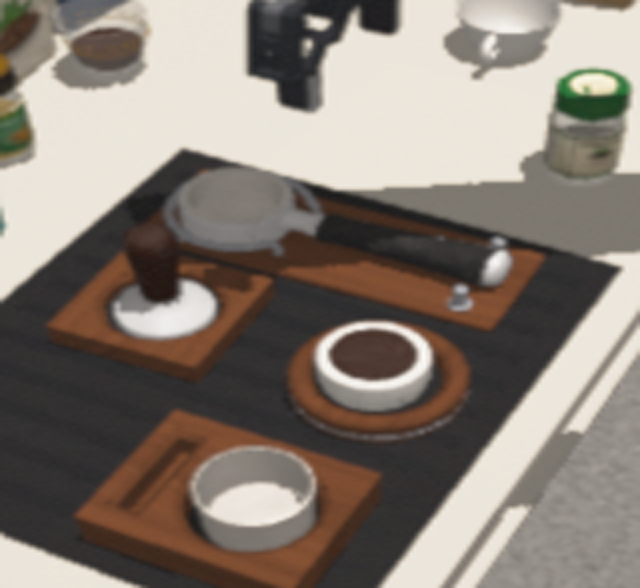

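Request:
servo_tool(commands=[[[-0.01, -0.05, 0.02, 0, 0, -0.1], [-0.02, -0.1, 0.02, 0, 0, -0.2], [-0.03, -0.15, 0.02, 0, 0, -0.3], [-0.04, -0.2, 0.02, 0, 0, -0.4], [-0.05, -0.25, 0.02, 0, 0, -0.5], [-0.06, -0.3, 0.02, 0, 0, -0.6], [-0.06, -0.35, 0.02, 0, 0, -0.6], [-0.06, -0.35, 0.02, 0, 0, -0.6]]])

```text
t: 34.8
eef_pos: [476.1, -247.1, 217.8]
ee_rot: [-0.689, -3.062, -0.002]
contact_force: [-0.2, 0.3, -1.2]
finger_gap: 85.3
```

Run:
```python
from h import *
s=robot.sense();print(s["eef_pos"],s["contact_force"],s["finger_gap"],s["joint_positions"])
t=eyes.camera_info("top");sc=eyes.camera_info("scene")
def rg(im,info,c,r,z,col,off,k):
    pts=np.array([(w2pix(info,(c[0]+r*np.cos(a),c[1]+r*np.sin(a),z))-off)*k for a in np.linspace(0,6.283,73)])
    cv2.polylines(im,[np.round(pts*16).astype(np.int32)],True,col,1,cv2.LINE_AA,4)
a=eyes.camera("top");b=eyes.camera("scene")
A=cv2.resize(a[130:270,180:330],None,fx=4,fy=4,interpolation=cv2.INTER_CUBIC)
B=cv2.resize(b[180:360,240:400],None,fx=3.3,fy=3.3,interpolation=cv2.INTER_CUBIC)
cv2.imwrite("pics/tA.png",A);cv2.imwrite("pics/sA.png",B)
```

```text
[ 476.09754573 -247.05192288  217.84144401] [-0.15949098  0.31209185 -1.20465353] 85.34084070584555 [ 1.34376397  0.26588498 -1.09046843  1.7169185   0.2423415   1.31004154
  1.3320954 ]
```

View pics/tA.png

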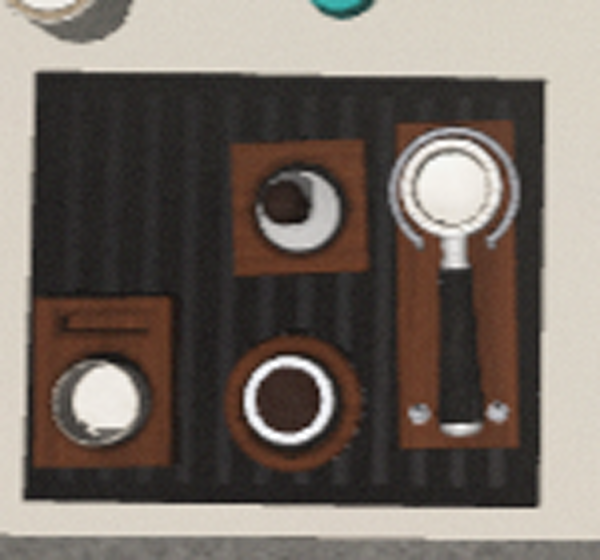

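View pics/sA.png

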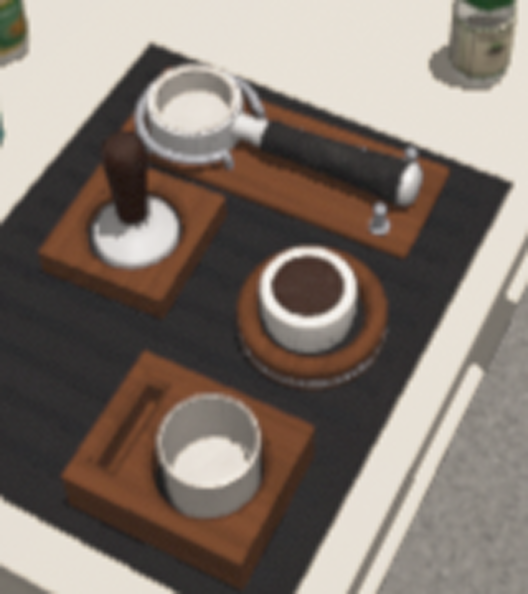

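Run:
```python
from h import *
t=eyes.camera_info("top");sc=eyes.camera_info("scene")
def rg(im,info,c,r,z,col,off,k):
    pts=np.array([(w2pix(info,(c[0]+r*np.cos(a),c[1]+r*np.sin(a),z))-off)*k for a in np.linspace(0,6.283,73)])
    cv2.polylines(im,[np.round(pts*16).astype(np.int32)],True,col,1,cv2.LINE_AA,4)
B=cv2.imread("pics/sA.png");A=cv2.imread("pics/tA.png")
L=[((458.5,220),31,50),((458.5,220),49,28),((596,217),29,42),((459,351),29,66),((459,351),38,42),((608,108),35,41)]
for c,r,z in L:
    rg(B,sc,c,r,z,(0,255,0),(240,180),3.3); rg(A,t,c,r,z,(0,255,0),(180,130),4)
cv2.imwrite("pics/fit.png",np.hstack([A[:560,:440],B[:560,:]])[:, :].copy() if False else cv2.resize(np.hstack([A[:560],B[:560]]),(800,400)))
cv2.imwrite("pics/fitB.png",B);cv2.imwrite("pics/fitA.png",A)
```

```text
(no output)
```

View pics/fitB.png

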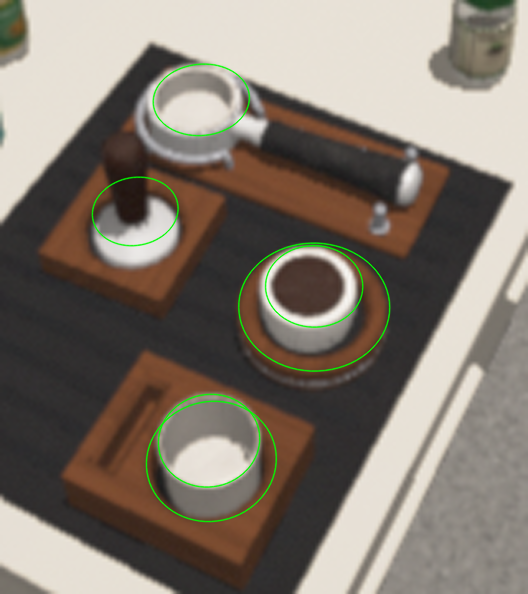

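View pics/fitA.png

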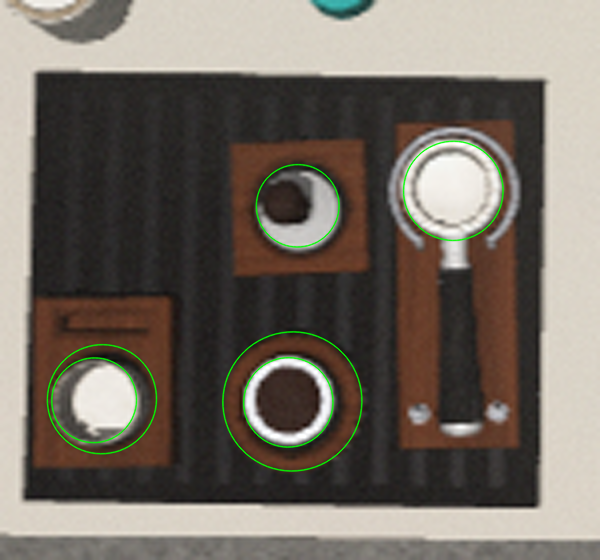

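Run:
```python
from h import *
info=eyes.camera_info("top");eyes.camera("top")
for n in["espresso_cup","spice_jar"]:
    for d in finder.tip_of("top",n)[:1]: print(n,d["p"],d["at"])
s=robot.sense();print(s["t"],np.abs(s["dq"]).max())
print(workorder.hand_in())
```

```text
espresso_cup 0.92 [395.9, 192.7]
spice_jar 0.58 [348.8, 236.0]
35.05 0.004839793807419382
the job is handed in; nothing more can be done
None
```

I put all four tools back in their own stands, let go of them, and handed in at about 35 s of the 112 s allowed. The hand-in gave no verdict, so these are my own last checks:

- **Tools:** in the final top view all four sit in their recesses or rest. In the scene view the leveller, cup and portafilter match their expected seated positions to a few millimetres. The portafilter's head is in the wire arc and its handle is between the posts.
- **Espresso cup and spice jar:** the arm never touched them. The finder put the jar within about 2 px of where it was at the start. It put the cup about 6 px away (roughly 17 mm if real). The cup looks unmoved in the pictures and 6 px is within the scatter I saw from the finder, so I took it as detector noise.
- **Arm:** clear of everything, gripper open, practically still.

Two readings did not come out clean:

- **Leveller:** lowering it onto the recess floor gave a brief force reading of 39 N, against the 40 N limit. That limit is for the arm or gripper body; here the held tool was pressing on its stand. The leveller looked level and fully down afterwards.
- **Tamper:** in the scene view its foot appears lower than my outline for a 26 mm high foot. I put this down to a thin rim with a tapered top, because the top view fits. I did not measure its height directly.

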